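Fill the table caddy with the dinner condiments

ROBOT

A 7-joint arm with a two-finger parallel gripper is mounted at the origin on a cart in front of the work surface, level with it; the furniture and walls round the work are solid. World frame = base frame: x ahead of the robot, y to its left, z up, the work surface at z = 0. Lengths are in m, angles in rad, forces in N, time in s.
With the tool pointing down it reaches from about 0.4 to 0.9 m from the base axis. Payload 5.5 kg.
Tool frame: the origin (TCP) lies midway between the tips of the shut fingers; the grasp point (between the pads) lies 19 mm behind it; z points along the fingers, y is the line along which they close (so a half turn about z gives the same grasp; the last joint's range is limited). The gripper opens to 92 mm and grips with 3 to 60 N. Pads are 19 mm wide; open, the fingers measure 130 mm over their backs; the gripper's body (75 mm by 190 mm) begins 47 mm behind the grasp point.
Start: joints at [1.413, 0.501, -0.427, 1.55, 0.221, 1.138, -0.21], TCP at [0.266, -0.593, 0.227] pointing down, gripper open.
Joint ranges: [-2.88, 2.88], [-0.31, 2.03], [-1.54, 1.56], [0.2, 2.42], [-1.41, 4.55], [0.19, 2.02], [-2.57, 2.57]. Speed limits (rad/s): [2.57, 2.57, 3.14, 3.14, 3.14, 3.14, 3.14].

INTERFACE

Orientations are given as a 3x3 rotation matrix whose columns are the frame's x, y, z axes.
In Python, from workcell import * gives the robot as it stands. The module is installed in compiled form; this text tells all that it offers.
- The arm moves only by the tool play_rows, never from a script. Its argument "plan" is a list of rows, each a list of 7 numbers: the opening, from -1 (shut) to 1 (fully open), then the shift along the tool's x, y, z in cm, then the turn, a rotation vector about the tool's x, y, z in degrees. In form: [[grip, tx, ty, tz, wx, wy, wz], ...]. A call has 1 to 5 rows; each row is the pose to reach, as a shift and turn from the pose commanded when the call began, along the tool's axes at that moment; what a row does not reach only later rows make up. A row lasts 1/10 s, in which the tool goes at most 50 mm and 8.59 degrees, less where a joint would pass 70% of its speed; a pose out of reach is approached as far as the arm can. A call with a gripper value outside its range is refused whole. The fingers move at their own pace and stop on an object; "newtons" is the grip in N (left out, the last holds). Time passes only in rows, so rows that repeat a pose let the fingers close. It gives the time, the measured TCP pose, the force, the opening and the grip force at its end, in the units of the state.
- get_state(): the state, without advancing time (a new reading comes with each control period).
- get_image(name): name is "scene" or "top"; returns a dict with "frame" (384x512x3 uint8, red, green, blue), "fx", "fy", "cx", "cy" (pixels), "rvec" (rotation vector, rad) and "tvec" (3), from world to camera coordinates, as OpenCV has them. Camera axes: x right, y down, z forward; pixel columns grow to the right and rows downward; lengths in m; the calibration is good to about 2 mm. A picture is of the moment at which its call begins. There is no depth.
- sign_off(): hands the job in; it is judged then, once.
The state is a dict: "time": time; "qpos": joint angles; "qvel": joint speeds; "joint_efforts": joint torques, N m; "tcp_pos": TCP position; "ee_rot": TCP orientation; "contact_force": force on the tool from outside, world axes, zero at the start; "moment": the same for the moment, N m; "finger_gap": finger opening in m; "gripper_force": force on a finger pad.
Only numpy, scipy, OpenCV 4.12 (cv2) and the standard library are available. Lean on these libraries where they do the work, as an engineer would, in place of code of your own. Each camera call takes 0.05 s, during which the arm holds its last target. There are 200 camera calls.

TASK

Fill the wooden table caddy for dinner with the condiments standing about on the worktop: the oil bottle in the square pocket, the pepper mill in the wide round pocket, and one spice jar in each of the two small round pockets, all standing upright on the pocket floors. The honey jar and the washing-up liquid do not belong on the dinner table: leave them standing where they are, and do not tip anything over.

Things in the scene. Friction and masses are not known exactly. Their poses are not given: they have to be found in the camera images.
- oil_bottle: Square clear bottle of yellow oil, yellow cap, 60 x 60 x 273 mm, 0.62 kg. Origin: centre of its underside; z up, x and y square to its flat sides. 53 to 57 mm across flats (68 to 74 across rounded corners) up to 200 mm; then the shoulder narrows evenly to 32 mm at 260 mm, the cap. Grip it across two flats about 235 mm up, 42 to 50 mm wide.
- pepper_mill: Turned dark-wood pepper mill, 58 mm across the foot, 170 mm tall, 0.18 kg, standing on the open worktop (another, far back at the wall, is not meant). Origin: centre of its underside, z up. Its round head is 49 mm across at 140 mm height; small steel knob on top from 158 to 170 mm.
- spice_jar_a: Round glass spice jar with red cap, 45 mm across, 106 mm tall, 0.11 kg, one of two alike standing on the open worktop (the row of jars at the wall is not meant). Origin: centre of its underside, z up. The cap, 45 mm across, runs from 85 to 106 mm height.
- spice_jar_b: The other spice jar, the same in every way as spice_jar_a; the two may be exchanged.
- honey_jar: Round jar of honey with pale metal lid, 71 mm across, 110 mm tall; it stays where it is. Origin: centre of its underside, z up.
- soap_bottle: Green bottle of washing-up liquid with spout, 48 x 77 mm, 241 mm tall, standing among the other things (another at the sink is out of the work); it stays where it is. Origin: centre of its underside; z up, its long side along y.
- square_insert: Pale-wood block 79 x 79 x 45 mm, one of four filling the 2 x 2 cells (81 mm apart, order varies) of a dark-wood table caddy 178 mm square, 48 mm high; all fixed. Origin: centre of the block's underside, 8 mm above the worktop; z up, x and y along its sides. Block top 53 mm, pocket floor 15 mm above the worktop, mouth bevelled 3 mm. This one: square pocket, 67 x 67 mm, parallel to the sides.
- wide_insert: Pale-wood block 79 x 79 x 45 mm, one of four filling the 2 x 2 cells (81 mm apart, order varies) of a dark-wood table caddy 178 mm square, 48 mm high; all fixed. Origin: centre of the block's underside, 8 mm above the worktop; z up, x and y along its sides. Block top 53 mm, pocket floor 15 mm above the worktop, mouth bevelled 3 mm. This one: wide round pocket, 67 mm across.
- small_insert_a: Pale-wood block 79 x 79 x 45 mm, one of four filling the 2 x 2 cells (81 mm apart, order varies) of a dark-wood table caddy 178 mm square, 48 mm high; all fixed. Origin: centre of the block's underside, 8 mm above the worktop; z up, x and y along its sides. Block top 53 mm, pocket floor 15 mm above the worktop, mouth bevelled 3 mm. This one: small round pocket, 54 mm across.
- small_insert_b: Pale-wood block 79 x 79 x 45 mm, one of four filling the 2 x 2 cells (81 mm apart, order varies) of a dark-wood table caddy 178 mm square, 48 mm high; all fixed. Origin: centre of the block's underside, 8 mm above the worktop; z up, x and y along its sides. Block top 53 mm, pocket floor 15 mm above the worktop, mouth bevelled 3 mm. This one: the other small round pocket, 54 mm across.
Not all that is in view belongs to the job. Leave any blue look-alike of the soap_bottle alone.

How it is judged:
At the end, for the whole second after the job is handed in: Oil bottle in the square pocket (within 12 mm of its centre), mill in the wide one, a spice jar in each small one (within 10 mm), all on the pocket floors (underside under 25 mm up), at rest; these, honey jar and soap upright within 0.12 rad, honey jar and soap within 30 mm of their start (horizontal distance between oil_bottle and square_insert below 0.012 m and height (world z) of each of oil_bottle, pepper_mill below 0.025 m and horizontal distance between pepper_mill and wide_insert below 0.01 m and (((horizontal distance between spice_jar_a and small_insert_a below 0.01 m and height (world z) of spice_jar_a below 0.025 m) and (horizontal distance between spice_jar_b and small_insert_b below 0.01 m and height (world z) of spice_jar_b below 0.025 m)) or ((horizontal distance between spice_jar_a and small_insert_b below 0.01 m and height (world z) of spice_jar_a below 0.025 m) and (horizontal distance between spice_jar_b and small_insert_a below 0.01 m and height (world z) of spice_jar_b below 0.025 m))) and distance of each of honey_jar, soap_bottle from where it was at the start of the episode below 0.03 m and angle between each of oil_bottle, pepper_mill, spice_jar_a, spice_jar_b, honey_jar, soap_bottle's own z axis and vertical below 0.12 rad and linear speed of each of oil_bottle, pepper_mill, spice_jar_a, spice_jar_b, honey_jar, soap_bottle below 0.02 m/s); the robot touches nothing.
It fails at once if the honey jar or the washing-up liquid is shifted by more than 30 mm (distance of any of honey_jar, soap_bottle from where it was at the start of the episode above 0.03 m).
It fails at once if something is tipped over (angle between any of oil_bottle, pepper_mill, spice_jar_a, spice_jar_b, honey_jar, soap_bottle's own z axis and vertical above 0.8 rad).
It also fails if it takes over 125 s, if anything falls off the work surface, if the arm or the gripper's body presses on something with over 40 N, if the wrist force passes 120 N, or if a joint passes its speed limit or range.

## Working session

There is one attempt and no reset: what is moved stays moved. The work goes in short steps, Python scripts to look and compute and a tool call to move; the robot and the scene stay as the last step left them, time stands still between calls to the robot, and variables do not carry over. Pictures are saved under pics/ and viewed, at most 17 in all, crops included, and the job is handed in when it is done.

Besides the shell and the picture viewer there is one more tool, called after "Emit:" by a JSON object that holds its "name" and its "arguments". play_rows: Moves the arm, as the interface text tells. Its arguments: {"type":"object","properties":{"plan":{"type":"array","items":{"type":"array","items":{"type":"number"}}},"newtons":{"type":"number"}},"required":["plan"]}

```bash
mkdir -p pics; cat > h.py <<'E'
import numpy as np, cv2
from workcell import *
def snap(n,f):
    d=get_image(n); cv2.imwrite(f'pics/{f}.png',d['frame'][:,:,::-1]); np.save(f'pics/{f}.npy',d,allow_pickle=True); return d
def load(f): return np.load(f'pics/{f}.npy',allow_pickle=True).item()
def K(d): return np.array([[d['fx'],0,d['cx']],[0,d['fy'],d['cy']],[0,0,1.]])
def ray(d,u,v):
    R=cv2.Rodrigues(np.array(d['rvec'],float))[0]; t=np.array(d['tvec'],float).reshape(3)
    return -R.T@t, R.T@np.linalg.inv(K(d))@np.array([u,v,1.])
def onz(d,u,v,z):
    c,r=ray(d,u,v); return c+r*(z-c[2])/r[2]
def proj(d,p):
    return cv2.projectPoints(np.array(p,float).reshape(-1,1,3),np.array(d['rvec'],float),np.array(d['tvec'],float),K(d),None)[0].reshape(-1,2)
E
python3 - <<'E'
from h import *
for n in('scene','top'):
    d=snap(n,n+'0'); print(n,d['fx'],ray(d,256,192)); 
    cv2.imwrite(f'pics/{n}0b.png',cv2.resize(d['frame'][:,:,::-1],(800,600),interpolation=cv2.INTER_CUBIC))
s=get_state(); print(s['tcp_pos'],s['ee_rot'],s['finger_gap'],s['contact_force'])
E
```

```text
scene 497.1425782639727 (array([ 0.74810853, -0.8568258 ,  0.75476169]), array([-0.17612328,  0.80078012, -0.57269224]))
top 469.71975232310837 (array([0.10033438, 0.22748554, 1.31358756]), array([ 0.34208502, -0.09867659, -0.93464867]))
[ 0.26523987 -0.592757    0.22579072] [[ 9.12748800e-01  4.08520806e-01 -6.15506705e-04]
 [ 4.08521260e-01 -9.12747399e-01  1.60167963e-03]
 [ 9.25173076e-05 -1.71337873e-03 -9.99998528e-01]] 0.09227461064013227 [-0.05048959  0.40579517  0.17678403]
```

View pics/scene0b.png

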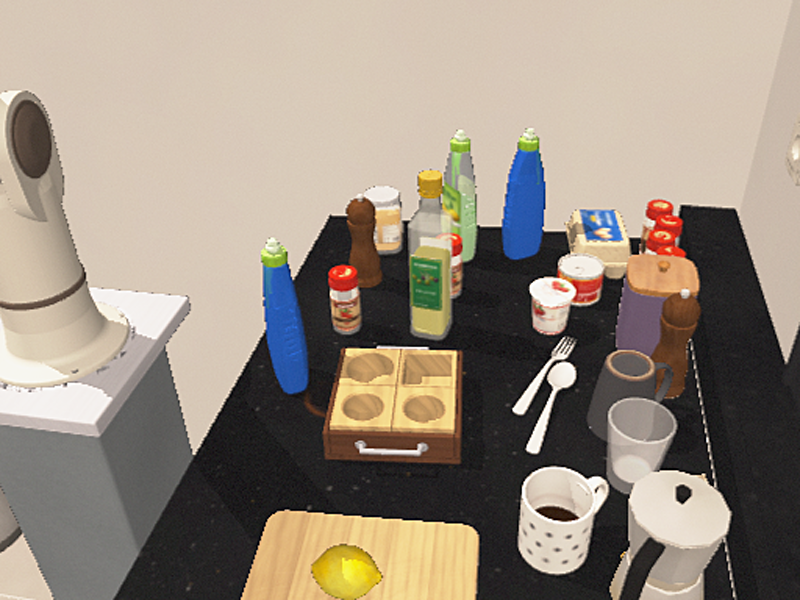

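View pics/top0b.png

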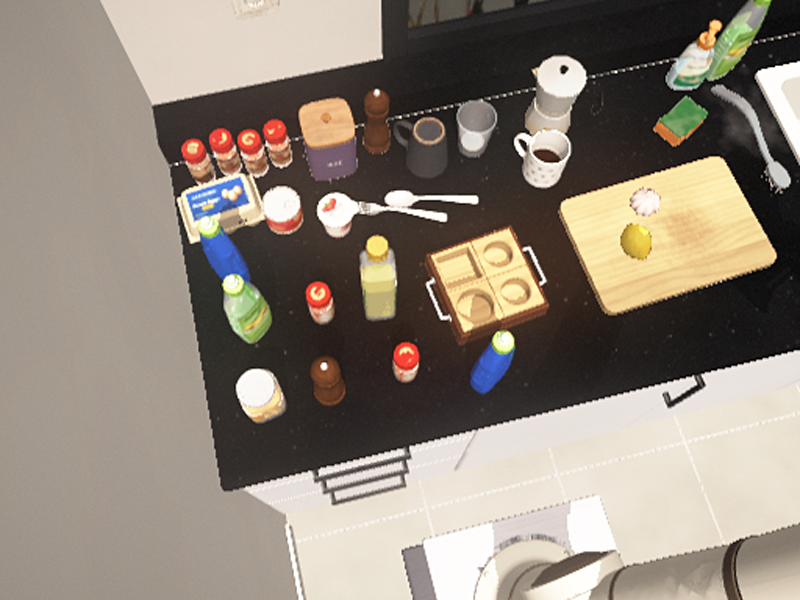

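Top view (800-px scale). 
- **Oil bottle:** (378,280) is the only one.
- **Pepper mill:** (327,380) is on the open worktop and is the one I want. The one at the wall (377,120) is not.
- **Spice jars:** (320,300) and (405,360) are the ones to use. The wall row at (195–276,150) is not.
- **Honey:** (260,395) stays.
- **Soap:** green (247,308) stays. The blue look-alikes (222,250) and (492,362) and the green one at the sink (740,40) are also left alone.
- **Caddy:** (487,285). The pockets are square (456,265), wide (476,305) and small (497,252) and (514,291).

Next I'll check these in a close crop.

```bash
python3 - <<'E'
from h import *
d=load('top0'); s=load('scene0')
def crop(d,x0,y0,x1,y1,k,f): cv2.imwrite(f'pics/{f}.png',cv2.resize(d['frame'][y0:y1,x0:x1,::-1],None,fx=k,fy=k,interpolation=cv2.INTER_CUBIC))
crop(d,145,140,355,275,3.8,'c1'); crop(s,200,100,305,300,3,'c2')
def blob(d,x0,y0,x1,y1,lo,hi):
    h=cv2.cvtColor(np.ascontiguousarray(d['frame']),cv2.COLOR_RGB2HSV); 
    h[:,:,0]=(h[:,:,0].astype(int)+20)%180
    m=cv2.inRange(h,lo,hi); mm=np.zeros_like(m); mm[y0:y1,x0:x1]=m[y0:y1,x0:x1]
    cs,_=cv2.findContours(mm,0,2); c=max(cs,key=cv2.contourArea); return cv2.boundingRect(c),cv2.minEnclosingCircle(c)
red=((10,150,70),(28,255,255)); yel=((38,120,90),(55,255,255))
for n,b in (('jarA',(190,175,220,215)),('jarB',(245,215,275,250))): print(n,blob(d,*b,*red))
print('cap',blob(d,228,148,256,168,*yel))
for n,b in (('jarA',(278,145,300,172)),('jarB',(205,165,235,190))): print('s',n,blob(s,*b,*red))
print('s cap',blob(s,262,105,290,128,*yel))
E
```

```text
jarA ((195, 180, 17, 18), ((203.26666259765625, 188.18333435058594), 8.907293319702148))
jarB ((251, 219, 18, 18), ((259.6164245605469, 227.45205688476562), 9.193360328674316))
cap ((234, 150, 15, 18), ((241.32827758789062, 158.53030395507812), 8.633199691772461))
s jarA ((289, 149, 7, 15), ((290.0, 156.0), 7.071167945861816))
s jarB ((210, 169, 20, 18), ((219.3020782470703, 177.7395782470703), 10.231420516967773))
s cap ((268, 109, 16, 18), ((275.2134704589844, 117.34831237792969), 9.623258590698242))
```

View pics/c1.png

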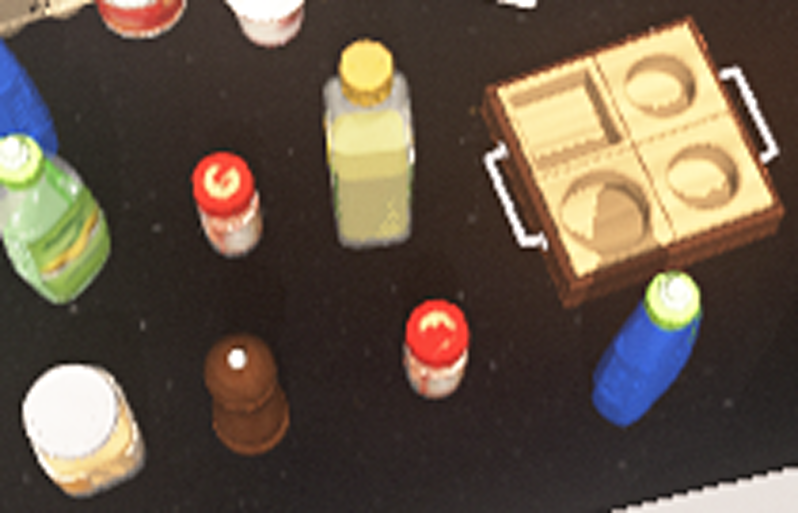

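View pics/c2.png

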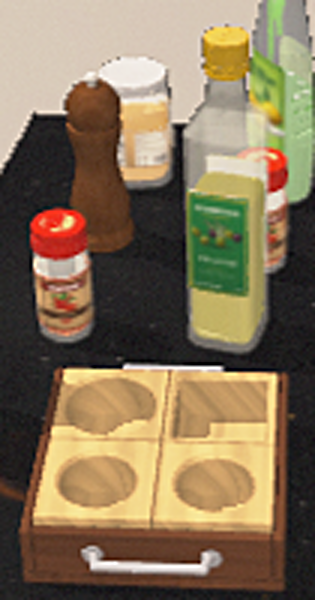

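The crop confirms the choices: red jars at c1 (226,200) and (437,345), mill (240,390), oil (370,150), honey (75,415), green soap (45,215). The square pocket is at the caddy's upper left in the top view, the wide one at lower left, and the small ones on the right.

```bash
python3 - <<'E'
from h import *
d=load('top0'); s=load('scene0')
T=lambda u,v,z: onz(d,145+u/3.8,140+v/3.8,z)[:2].round(4)
S=lambda u,v,z: onz(s,200+u/3,100+v/3,z)[:2].round(4)
R=lambda u,v,z: onz(d,u+.0,v+.0,z)[:2].round(4)
print('jarA',R(203,188.6,.0955)); print('jarB',R(259.6,227.6,.0955),onz(s,219.5,177.5,.0955))
print('oilcap',R(241.2,158.6,.2665),onz(s,275.5,117.5,.2665), 'base corners',T(340,243,.004),T(410,240,.004),S(188,340,.003),S(255,350,.003))
print('mill',T(236,357,.167),S(91,80,.165),'head',T(243,363,.145))
print('honey',T(72,412,.11),'soap',T(15,152,.235),'blue',T(674,295,.235),S(0,0,0))
c=np.array([T(493,92,.053),T(693,22,.053),T(780,205,.053),T(573,278,.053)]); print(c,c.mean(0),[np.linalg.norm(c[i]-c[i-1]) for i in range(4)])
c2=np.array([S(58,368,.053),S(278,372,.053),S(275,530,.053),S(33,525,.053)]); print(c2,c2.mean(0))
print('pockets',T(565,117,.053),T(605,212,.053),T(660,85,.053),T(704,176,.053))
print('S pockets',S(221,405,.053),S(110,405,.053),S(214,485,.053),S(97,480,.053))
print('blue near',onz(d,(500)/1.5625,340/1.5625,.235),onz(s,273/1.5625,250/1.5625,.23))
E
```

```text
jarA [0.5913 0.2396]
jarB [0.4442 0.1146] [0.44592476 0.11145381 0.0955    ]
oilcap [0.5772 0.1308] [0.58467132 0.11047204 0.2665    ] base corners [0.5583 0.1602] [0.5476 0.1068] [0.5514 0.1061] [0.6082 0.1015]
mill [0.4396 0.2541] [0.4449 0.2437] head [0.4409 0.2509]
honey [0.4451 0.3737] soap [0.5897 0.3639] blue [ 0.3929 -0.0253] [0.2016 0.7381]
[[ 0.6332  0.0196]
 [ 0.6536 -0.1481]
 [ 0.4912 -0.1663]
 [ 0.4729  0.001 ]] [ 0.562725 -0.07345 ] [np.float64(0.16137549380249777), np.float64(0.16893623057236717), np.float64(0.16341664541900247), np.float64(0.16829789065820167)]
[[ 0.4737 -0.0077]
 [ 0.6385  0.0139]
 [ 0.6591 -0.1513]
 [ 0.4999 -0.1729]] [ 0.5678 -0.0795]
pockets [ 0.5996 -0.0286] [ 0.5174 -0.0367] [ 0.6079 -0.1073] [ 0.5274 -0.1177]
S pockets [ 0.6027 -0.0309] [ 0.5225 -0.0438] [ 0.6121 -0.1154] [ 0.5318 -0.1234]
blue near [ 0.39430555 -0.01975968  0.235     ] [ 0.4002192  -0.03685776  0.23      ]
```

```bash
cat >> h.py <<'E'
def tri(d,uv,s,uv2):
    c1,r1=ray(d,*uv); c2,r2=ray(s,*uv2); A=np.stack([r1,-r2],1); k=np.linalg.lstsq(A,c2-c1,rcond=None)[0]
    a,b=c1+k[0]*r1,c2+k[1]*r2; return ((a+b)/2).round(4),np.linalg.norm(a-b).round(4)
E
python3 - <<'E'
from h import *
d=load('top0'); s=load('scene0')
T=lambda u,v:(145+u/3.8,140+v/3.8); S=lambda u,v:(200+u/3,100+v/3)
print('jarB',tri(d,(259.6,227.6),s,(219.5,177.5)))
print('oilcap',tri(d,(241.0,158.6),s,(275.5,117.5)))
print('knob',tri(d,T(236,357),s,S(91,78)))
for n,a,b in (('sq',(565,117),(221,405)),('wide',(605,212),(110,405)),('s1',(660,85),(214,485)),('s2',(704,176),(97,480)),('c0',(493,92),(278,372)),('c1',(693,22),(275,530)),('c2',(780,205),(33,525)),('c3',(573,278),(58,368))): print(n,tri(d,T(*a),s,S(*b)))
E
```

```text
jarB (array([0.4449, 0.1144, 0.0934]), np.float64(0.0002))
oilcap (array([0.5816, 0.1302, 0.2567]), np.float64(0.0005))
knob (array([0.4417, 0.2544, 0.161 ]), np.float64(0.0007))
sq (array([ 0.6014, -0.0288,  0.0507]), np.float64(0.0018))
wide (array([ 0.52  , -0.0376,  0.0472]), np.float64(0.0015))
s1 (array([ 0.6107, -0.1089,  0.0467]), np.float64(0.0004))
s2 (array([ 0.5297, -0.1188,  0.0481]), np.float64(0.0014))
c0 (array([0.6366, 0.0192, 0.0479]), np.float64(0.0026))
c1 (array([ 0.6571, -0.1487,  0.0492]), np.float64(0.0036))
c2 (array([ 0.4955, -0.1675,  0.0461]), np.float64(0.0047))
c3 (array([ 0.4729, -0.0005,  0.0479]), np.float64(0.003))
```

```bash
cat > go.py <<'E'
import sys,numpy as np
from h import get_state
def run(*wps):
    """wps: (x,y,z,psi_deg) TCP targets; prints tool-frame shift (cm) and turn (deg) per call of 5 rows"""
    s=get_state(); p=np.array(s['tcp_pos']); R=np.array(s['ee_rot'])
    print('t',round(s['time'],2),'tcp',p.round(4),'psi',round(np.degrees(np.arctan2(R[1,1],R[0,1])),2),'gap',round(s['finger_gap'],4),'q',np.round(s['qpos'],2),'F',np.round(s['contact_force'],1))
    from scipy.spatial.transform import Rotation as Ro
    for x,y,z,psi in wps:
        a=np.radians(psi); Y=np.array([np.cos(a),np.sin(a),0]); Z=np.array([0,0,-1.]); R2=np.stack([np.cross(Y,Z),Y,Z],1)
        t=np.array([x,y,z]); print('shift',(R.T@(t-p)*100).round(2),'turn',np.degrees(Ro.from_matrix(R.T@R2).as_rotvec()).round(2)); p,R=t,R2
if __name__=='__main__': run(*[tuple(map(float,a.split(','))) for a in sys.argv[1:]])
E
python3 - <<'E'
from h import *
d=load('top0'); s=load('scene0')
T=lambda u,v:onz(d,145+(u+.5)/3.8-.5,140+(v+.5)/3.8-.5,.053)[:2]; S=lambda u,v:onz(s,200+(u+.5)/3-.5,100+(v+.5)/3-.5,.053)[:2]
for n,a,b in (('sq',(565,117),(221,405)),('wide',(605,212),(110,405)),('s1',(660,85),(214,485)),('s2',(704,176),(97,480))): print(n,T(*a).round(4),S(*b).round(4),((T(*a)+S(*b))/2).round(4))
E
python3 go.py .266,-.593,.38,-66 .34,-.36,.38,-60 .42,-.14,.38,-55 .445,.114,.38,-55 .445,.114,.14,-55 .445,.114,.076,-55
```

```text
sq [ 0.601  -0.0279] [ 0.6018 -0.0299] [ 0.6014 -0.0289]
wide [ 0.5187 -0.036 ] [ 0.5215 -0.0428] [ 0.5201 -0.0394]
s1 [ 0.6093 -0.1066] [ 0.6112 -0.1145] [ 0.6103 -0.1105]
s2 [ 0.5288 -0.117 ] [ 0.5309 -0.1226] [ 0.5298 -0.1198]
t 0.1 tcp [ 0.2652 -0.5928  0.2258] psi -65.89 gap 0.0923 q [ 1.41  0.5  -0.43  1.55  0.22  1.14 -0.21] F [-0.1  0.4  0.2]
shift [  0.06   0.03 -15.42] turn [-0.1  -0.01  0.11]
shift [ 16.24 -18.28   0.  ] turn [ 0.  0. -6.]
shift [ 17.93 -15.05   0.  ] turn [ 0.  0. -5.]
shift [ 16.62 -19.37   0.  ] turn [0. 0. 0.]
shift [ 0.  0. 24.] turn [0. 0. 0.]
shift [0.  0.  6.4] turn [0. 0. 0.]
```

Emit:
{"name": "play_rows", "arguments": {"plan": [[1, 0, 0, -15.4, 0, 0, 0], [1, 0, 0, -15.4, 0, 0, 0], [1, 0, 0, -15.4, 0, 0, 0], [1, 0, 0, -15.4, 0, 0, 0]]}}

```text
time: 0.5
tcp_pos: [0.2674, -0.5956, 0.3887]
ee_rot: [[0.913, 0.408, 0.005], [0.408, -0.913, -0.011], [0.0, 0.012, -1.0]]
contact_force: [-0.5, -0.6, 0.4]
finger_gap: 0.0919
gripper_force: 0.0
```

Emit:
{"name": "play_rows", "arguments": {"plan": [[1, 16.2, -18.3, 0, 0, 0, -6], [1, 16.2, -18.3, 0, 0, 0, -6], [1, 16.2, -18.3, 0, 0, 0, -6], [1, 16.2, -18.3, 0, 0, 0, -6], [1, 16.2, -18.3, 0, 0, 0, -6]]}}

```text
time: 1.0
tcp_pos: [0.339, -0.3573, 0.38]
ee_rot: [[0.865, 0.502, -0.001], [0.502, -0.865, 0.001], [-0.0, -0.001, -1.0]]
contact_force: [1.1, 0.8, 0.7]
finger_gap: 0.0918
gripper_force: 0.0
```

Emit:
{"name": "play_rows", "arguments": {"plan": [[1, 17.9, -15.1, 0, 0, 0, -5], [1, 17.9, -15.1, 0, 0, 0, -5], [1, 17.9, -15.1, 0, 0, 0, -5], [1, 17.9, -15.1, 0, 0, 0, -5], [1, 17.9, -15.1, 0, 0, 0, -5]]}}

```text
time: 1.5
tcp_pos: [0.4182, -0.1358, 0.3804]
ee_rot: [[0.816, 0.578, -0.0], [0.578, -0.816, -0.0], [-0.0, 0.0, -1.0]]
contact_force: [0.9, -0.7, -0.0]
finger_gap: 0.0918
gripper_force: 0.0
```

Emit:
{"name": "play_rows", "arguments": {"plan": [[1, 16.6, -19.4, 0, 0, 0, 0], [1, 16.6, -19.4, 0, 0, 0, 0], [1, 16.6, -19.4, 0, 0, 0, 0], [1, 16.6, -19.4, 0, 0, 0, 0], [1, 16.6, -19.4, 0, 0, 0, 0]]}}

```text
time: 2.0
tcp_pos: [0.4409, 0.1109, 0.3805]
ee_rot: [[0.819, 0.574, 0.001], [0.574, -0.819, -0.002], [-0.0, 0.002, -1.0]]
contact_force: [1.3, -0.5, 0.3]
finger_gap: 0.0917
gripper_force: 0.0
```

Emit:
{"name": "play_rows", "arguments": {"plan": [[1, 0, 0, 5, 0, 0, 0], [1, 0, 0, 10, 0, 0, 0], [1, 0, 0, 15, 0, 0, 0], [1, 0, 0, 20, 0, 0, 0], [1, 0, 0, 20, 0, 0, 0]]}}

```text
time: 2.5
tcp_pos: [0.4357, 0.108, 0.1748]
ee_rot: [[0.817, 0.576, -0.013], [0.576, -0.817, 0.0], [-0.011, -0.008, -1.0]]
contact_force: [-0.9, -0.0, 0.7]
finger_gap: 0.0918
gripper_force: 0.0
```

```bash
python3 go.py .445,.114,.076,-55; python3 - <<'E'
from h import *
d=snap('top','t1'); s=snap('scene','s1')
a=d['frame'][170:280,180:320,::-1]; b=s['frame'][60:240,150:310,::-1]
im=np.full((560,800,3),0,np.uint8); a=cv2.resize(a,None,fx=3,fy=3,interpolation=2); b=cv2.resize(b,None,fx=2.3,fy=2.3,interpolation=2)
im[:330,:420]=a; im[:b.shape[0],425:425+b.shape[1]]=b; cv2.imwrite('pics/v1.png',im)
E
```

```text
t 2.5 tcp [0.4357 0.108  0.1748] psi -54.8 gap 0.0918 q [ 0.6   0.35 -1.05  2.06  0.37  0.95 -1.6 ] F [-0.9 -0.   0.7]
shift [1.21 0.12 9.86] turn [-0.45  0.62  0.2 ]
```

View pics/v1.png

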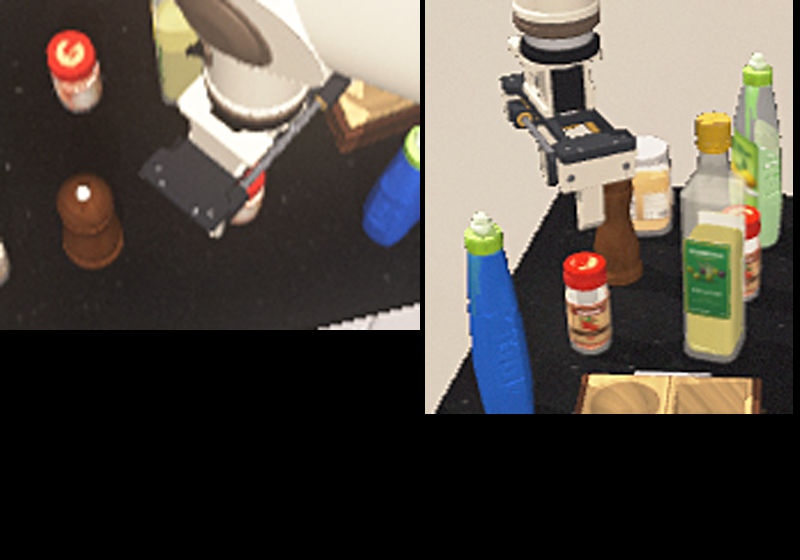

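The gripper is above jar B (scene inset 586,270), the fingers are open and the neighbours are clear. I'll correct the xy and descend.

Emit:
{"name": "play_rows", "arguments": {"plan": [[1, 1.2, 0.1, 0, 0, 0.6, 0], [1, 1.2, 0.1, 2.5, 0, 0.6, 0], [1, 1.2, 0.1, 5, 0, 0.6, 0], [1, 1.2, 0.1, 7.5, 0, 0.6, 0], [1, 1.2, 0.1, 9.8, 0, 0.6, 0]]}}

```text
time: 3.1
tcp_pos: [0.4557, 0.1156, 0.0847]
ee_rot: [[0.819, 0.574, 0.016], [0.574, -0.819, 0.006], [0.016, 0.004, -1.0]]
contact_force: [0.4, -0.9, -0.4]
finger_gap: 0.0916
gripper_force: 0.0
```

Emit:
{"name": "play_rows", "arguments": {"plan": [[1, 0, 0, 0, 0, 0, 0], [1, 0, 0, 0, 0, 0, 0]]}}

```text
time: 3.3
tcp_pos: [0.4541, 0.1159, 0.0849]
ee_rot: [[0.818, 0.575, 0.012], [0.575, -0.818, 0.007], [0.014, 0.002, -1.0]]
contact_force: [0.0, -0.7, -0.2]
finger_gap: 0.0917
gripper_force: 0.0
```

```bash
python3 go.py .445,.114,.076,-55
```

```text
t 3.3 tcp [0.4541 0.1159 0.0849] psi -54.92 gap 0.0917 q [ 0.44  0.51 -0.89  2.11  0.58  0.77 -1.78] F [ 0.  -0.7 -0.2]
shift [-0.87 -0.37  0.87] turn [ 0.1  -0.8   0.08]
```

Emit:
{"name": "play_rows", "arguments": {"plan": [[1, -0.9, -0.4, 0.5, 0, -0.8, 0], [1, -0.9, -0.4, 0.9, 0, -0.8, 0], [1, -0.9, -0.4, 0.9, 0, -0.8, 0], [1, -0.9, -0.4, 0.9, 0, -0.8, 0]]}}

```text
time: 3.7
tcp_pos: [0.4425, 0.1134, 0.074]
ee_rot: [[0.818, 0.575, -0.002], [0.575, -0.818, -0.002], [-0.003, 0.0, -1.0]]
contact_force: [0.7, -0.3, -0.5]
finger_gap: 0.0918
gripper_force: 0.0
```

```bash
python3 go.py .445,.114,.076,-55
```

```text
t 3.7 tcp [0.4425 0.1134 0.074 ] psi -54.89 gap 0.0918 q [ 0.42  0.52 -0.88  2.13  0.59  0.76 -1.8 ] F [ 0.7 -0.3 -0.5]
shift [ 0.23  0.1  -0.2 ] turn [0.03 0.17 0.11]
```

Close enough; I'll correct 2 mm and grip.

Emit:
{"name": "play_rows", "arguments": {"plan": [[1, 0.2, 0, 0, 0, 0, 0], [0, 0.2, 0, 0, 0, 0, 0], [-1, 0.2, 0, 0, 0, 0, 0], [-1, 0.2, 0, 0, 0, 0, 0], [-1, 0.2, 0, 0, 0, 0, 0]], "newtons": 20}}

```text
time: 4.2
tcp_pos: [0.4438, 0.1146, 0.0736]
ee_rot: [[0.818, 0.575, -0.003], [0.575, -0.818, -0.002], [-0.004, -0.0, -1.0]]
contact_force: [0.1, 0.6, 0.8]
finger_gap: 0.0643
gripper_force: 0.0
```

Emit:
{"name": "play_rows", "arguments": {"plan": [[-1, 0, 0, 0, 0, 0, 0], [-1, 0, 0, 0, 0, 0, 0], [-1, 0, 0, 0, 0, 0, 0], [-1, 0, 0, 0, 0, 0, 0]]}}

```text
time: 4.6
tcp_pos: [0.4439, 0.1146, 0.0736]
ee_rot: [[0.818, 0.575, -0.003], [0.575, -0.818, -0.002], [-0.003, 0.0, -1.0]]
contact_force: [-0.8, -0.0, -0.5]
finger_gap: 0.0438
gripper_force: 20.0
```

```bash
python3 go.py .445,.114,.18,-55 .50,-.02,.18,-70 .5299,-.1195,.16,-83
```

```text
t 4.6 tcp [0.4439 0.1146 0.0736] psi -54.89 gap 0.0438 q [ 0.42  0.53 -0.88  2.12  0.59  0.76 -1.8 ] F [-0.8 -0.  -0.5]
shift [  0.02   0.11 -10.64] turn [0.   0.2  0.11]
shift [-3.18 14.13  0.  ] turn [ 0.  0. 15.]
shift [-0.59 10.37  2.  ] turn [ 0.  0. 13.]
```

Emit:
{"name": "play_rows", "arguments": {"plan": [[-1, 0, 0, -2, 0, 0, 0], [-1, 0, 0, -5, 0, 0, 0], [-1, 0, 0, -8, 0, 0, 0], [-1, 0, 0, -10.6, 0, 0, 0]]}}

```text
time: 5.0
tcp_pos: [0.444, 0.115, 0.1807]
ee_rot: [[0.818, 0.576, -0.003], [0.576, -0.818, -0.002], [-0.004, -0.0, -1.0]]
contact_force: [1.6, 0.4, -0.6]
finger_gap: 0.0441
gripper_force: 20.0
```

Emit:
{"name": "play_rows", "arguments": {"plan": [[-1, -0.7, 3, 0, 0, 0, 3], [-1, -1.4, 6, 0, 0, 0, 6], [-1, -2.1, 9, 0, 0, 0, 9], [-1, -2.8, 12, 0, 0, 0, 12], [-1, -3.2, 14.1, 0, 0, 0, 15]]}}

```text
time: 5.5
tcp_pos: [0.4997, -0.0217, 0.1795]
ee_rot: [[0.941, 0.339, -0.003], [0.339, -0.941, -0.003], [-0.004, 0.001, -1.0]]
contact_force: [0.5, 0.1, -1.1]
finger_gap: 0.0441
gripper_force: 20.0
```

Emit:
{"name": "play_rows", "arguments": {"plan": [[-1, -0.2, 3, 0, 0, 0, 4], [-1, -0.4, 6, 0, 0, 0, 8], [-1, -0.6, 9, 0, 0, 0, 12], [-1, -0.6, 10.4, 0, 0, 0, 13], [-1, -0.6, 10.4, 0, 0, 0, 13]]}}

```text
time: 6.0
tcp_pos: [0.5296, -0.1214, 0.1795]
ee_rot: [[0.993, 0.119, -0.003], [0.119, -0.993, -0.002], [-0.003, 0.002, -1.0]]
contact_force: [0.1, -0.1, -1.4]
finger_gap: 0.0437
gripper_force: 20.0
```

Emit:
{"name": "play_rows", "arguments": {"plan": [[-1, 0, 0, 0, 0, 0, 0], [-1, 0, 0, 0, 0, 0, 0], [-1, 0, 0, 0, 0, 0, 0]]}}

```text
time: 6.3
tcp_pos: [0.5291, -0.1169, 0.18]
ee_rot: [[0.992, 0.127, -0.003], [0.127, -0.992, -0.002], [-0.003, 0.001, -1.0]]
contact_force: [1.0, 0.2, 0.2]
finger_gap: 0.0443
gripper_force: 20.0
```

```bash
python3 go.py .5299,-.1195,.14,-83;  python3 - <<'E'
from h import *
d=snap('top','t2'); s=snap('scene','s2')
a=d['frame'][130:240,240:370,::-1]; b=s['frame'][150:310,180:320,::-1]
im=np.full((560,800,3),0,np.uint8); a=cv2.resize(a,None,fx=3,fy=3,interpolation=2); b=cv2.resize(b,None,fx=2.8,fy=2.8,interpolation=2)
im[:330,:390]=a; im[:b.shape[0],400:400+b.shape[1]]=b; cv2.imwrite('pics/v2.png',im)
E
```

```text
t 6.3 tcp [ 0.5291 -0.1169  0.18  ] psi -82.72 gap 0.0443 q [ 0.82  0.45 -0.82  1.86  0.39  1.   -1.61] F [1.  0.2 0.2]
shift [0.06 0.26 4.  ] turn [0.07 0.18 0.28]
```

View pics/v2.png

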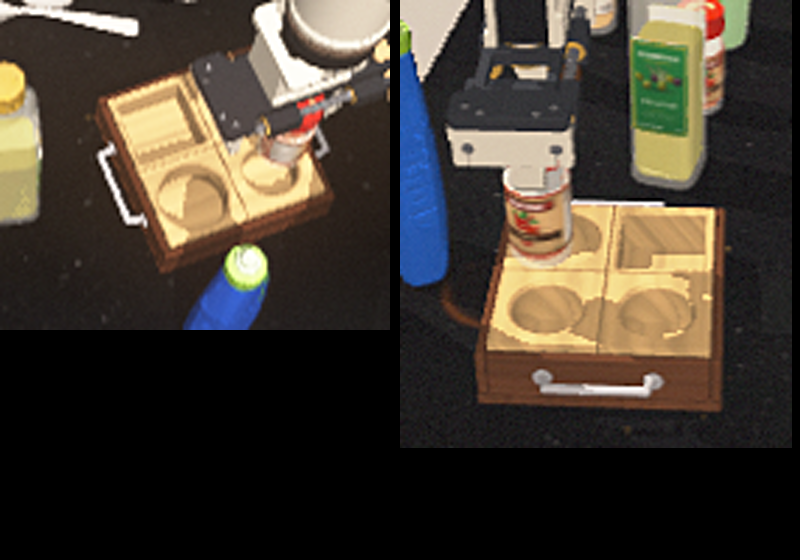

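The jar hangs over the cell of the small pocket s2 (bottom at scene inset 540,260). I'll check this numerically.

```bash
python3 - <<'E'
from h import *
s=load('s2');d=load('t2')
c=np.array([.5291,-.1169]); th=np.linspace(0,6.28,73)
P=lambda d,r,z:proj(d,[[c[0]+r*np.cos(t),c[1]+r*np.sin(t),z] for t in th])
a=(P(s,.0225,.1065)-[180,150]+.5)*2.8-.5+[400,0]; print('scene pred base x',a[:,0].min(),a[:,0].max(),'ymax',a[:,1].max())
a=(P(d,.0225,.1065)-[240,130]+.5)*3-.5; print('top pred base x',a[:,0].min(),a[:,0].max(),'ymax',a[:,1].max())
for n,c in (('s2',[.5299,-.1195]),('s1',[.6103,-.1101]),('wide',[.5205,-.0391]),('sq',[.6009,-.0297])):
    a=(P(s,.027,.053)-[180,150]+.5)*2.8-.5+[400,0];b=(P(d,.027,.053)-[240,130]+.5)*3-.5; print(n,'S',a.min(0),a.max(0),'T',b.min(0),b.max(0))
E
```

```text
scene pred base x 510.42373835938537 573.006452412717 ymax 267.9017368958826
top pred base x 255.3574756979329 304.06395239665903 ymax 169.8964489026729
s2 S [509.6316574  280.60388626] [582.65760369 330.49604976] T [244.67703434 141.29058834] [300.9403627  193.48469737]
s1 S [618.78674155 283.83902321] [692.1761165  334.14158489] T [211.54082973  70.43089892] [266.68682431 120.61502346]
wide S [524.15142767 213.26502734] [592.75475794 257.30653983] T [166.84746874 168.56091836] [223.4757136  221.52498001]
sq S [626.73293258 215.98258392] [695.67519362 260.35820664] T [135.00354368  96.67076016] [190.50550073 147.58083144]
```

Emit:
{"name": "play_rows", "arguments": {"plan": [[-1, 0.05, 0.3, 1.5, 0, 0, 0], [-1, 0.05, 0.3, 3, 0, 0, 0], [-1, 0.05, 0.3, 4.5, 0, 0, 0], [-1, 0.05, 0.3, 4.5, 0, 0, 0], [-1, 0.05, 0.3, 4.5, 0, 0, 0]]}}

```text
time: 6.9
tcp_pos: [0.5294, -0.1212, 0.1339]
ee_rot: [[0.992, 0.124, -0.004], [0.124, -0.992, -0.001], [-0.005, 0.0, -1.0]]
contact_force: [1.1, 0.3, -0.5]
finger_gap: 0.0438
gripper_force: 20.0
```

Emit:
{"name": "play_rows", "arguments": {"plan": [[-1, 0, 0, 0.6, 0, 0, 0], [-1, 0, 0, 1.2, 0, 0, 0], [-1, 0, 0, 1.2, 0, 0, 0]]}}

```text
time: 7.2
tcp_pos: [0.5294, -0.1217, 0.1222]
ee_rot: [[0.992, 0.124, -0.004], [0.124, -0.992, -0.002], [-0.004, 0.001, -1.0]]
contact_force: [-0.4, -0.1, -0.6]
finger_gap: 0.0439
gripper_force: 20.0
```

Emit:
{"name": "play_rows", "arguments": {"plan": [[-1, 0.05, -0.1, 0.8, 0, 0, 0], [-1, 0.05, -0.1, 1.6, 0, 0, 0], [-1, 0.05, -0.1, 2.4, 0, 0, 0], [-1, 0.05, -0.1, 3.0, 0, 0, 0], [-1, 0.05, -0.1, 3.2, 0, 0, 0]]}}

```text
time: 7.7
tcp_pos: [0.5296, -0.1205, 0.0898]
ee_rot: [[0.992, 0.124, -0.004], [0.124, -0.992, -0.002], [-0.005, 0.001, -1.0]]
contact_force: [-0.0, -0.0, -1.4]
finger_gap: 0.0437
gripper_force: 20.0
```

Emit:
{"name": "play_rows", "arguments": {"plan": [[-1, 0, 0, 0, 0, 0, 0], [-1, 0, 0, 0.1, 0, 0, 0], [-1, 0, 0, 0.1, 0, 0, 0]]}}

```text
time: 8.0
tcp_pos: [0.5305, -0.1207, 0.0901]
ee_rot: [[0.992, 0.124, -0.002], [0.124, -0.992, -0.002], [-0.003, 0.002, -1.0]]
contact_force: [0.4, 0.2, -0.5]
finger_gap: 0.0441
gripper_force: 20.0
```

Emit:
{"name": "play_rows", "arguments": {"plan": [[0, 0, 0, 0, 0, 0, 0], [0.6, 0, 0, 0, 0, 0, 0], [0.6, 0, 0, 0, 0, 0, 0], [0.6, 0, 0, 0, 0, 0, 0], [0.6, 0, 0, -1, 0, 0, 0]]}}

```text
time: 8.5
tcp_pos: [0.5292, -0.1205, 0.0992]
ee_rot: [[0.992, 0.124, -0.005], [0.124, -0.992, -0.001], [-0.005, 0.001, -1.0]]
contact_force: [-0.2, 0.8, 0.1]
finger_gap: 0.0713
gripper_force: 0.0
```

Emit:
{"name": "play_rows", "arguments": {"plan": [[1, 0, 0, -5, 0, 0, 0], [1, 0, 0, -10, 0, 0, 0], [1, 0, 0, -15, 0, 0, 0], [1, 0, 0, -20, 0, 0, 0], [1, 0, 0, -24, 0, 0, 0]]}}

```text
time: 9.0
tcp_pos: [0.5314, -0.1196, 0.3439]
ee_rot: [[0.992, 0.125, 0.0], [0.125, -0.992, -0.003], [-0.0, 0.003, -1.0]]
contact_force: [1.1, 0.1, -0.9]
finger_gap: 0.0919
gripper_force: 0.0
```

Emit:
{"name": "play_rows", "arguments": {"plan": [[1, 0, 0, 0, 0, 0, -8], [1, 0, 0, 0, 0, 0, -16], [1, 0, 0, 0, 0, 0, -24], [1, 0, 0, 0, 0, 0, -32], [1, 0, 0, 0, 0, 0, -40]]}}

```text
time: 9.5
tcp_pos: [0.5308, -0.1199, 0.3407]
ee_rot: [[0.676, 0.737, -0.002], [0.737, -0.676, -0.003], [-0.003, -0.0, -1.0]]
contact_force: [-0.2, -0.3, -0.2]
finger_gap: 0.0919
gripper_force: 0.0
```

```bash
python3 go.py .56,.09,.345,-10 .591,.239,.345,-10 .591,.239,.16,-10 ; python3 - <<'E'
from h import *
d=snap('top','t3'); s=snap('scene','s3')
a=d['frame'][130:260,180:370,::-1]; b=s['frame'][150:310,180:320,::-1]
im=np.full((560,800,3),0,np.uint8); a=cv2.resize(a,None,fx=2.1,fy=2.1,interpolation=2); b=cv2.resize(b,None,fx=2.8,fy=2.8,interpolation=2)
im[:a.shape[0],:a.shape[1]]=a; im[:b.shape[0],400:400+b.shape[1]]=b; cv2.imwrite('pics/v3.png',im)
E
```

```text
t 9.5 tcp [ 0.5308 -0.1199  0.3407] psi -42.53 gap 0.0919 q [ 1.    0.34 -1.04  1.66  0.3   1.32 -0.83] F [-0.2 -0.3 -0.2]
shift [ 17.44 -12.04  -0.49] turn [ -0.06   0.19 -32.53]
shift [15.21  0.47  0.  ] turn [0. 0. 0.]
shift [ 0.   0.  18.5] turn [0. 0. 0.]
```

View pics/v3.png

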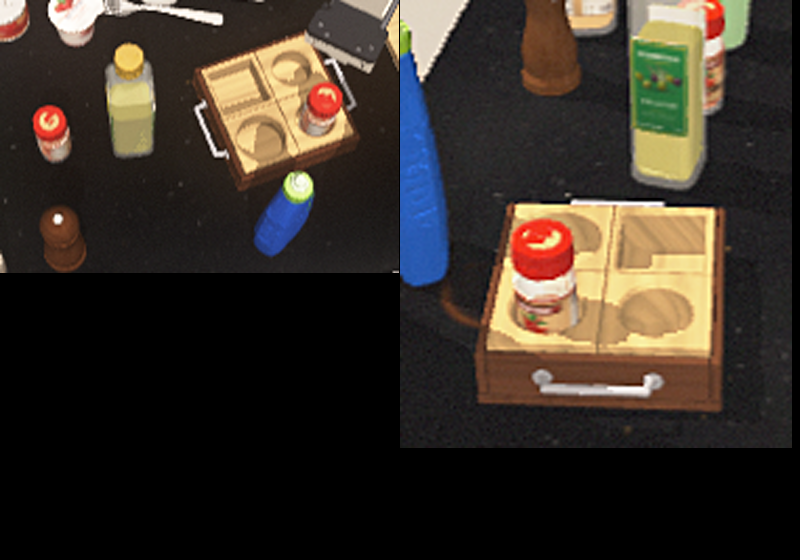

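Jar B is standing in the small pocket s2 (scene inset 545,280), upright and with the base in the pocket. Next is jar A.

Emit:
{"name": "play_rows", "arguments": {"plan": [[1, 3.5, -2.4, 0, 0, 0, -6.5], [1, 7, -4.8, 0, 0, 0, -13], [1, 10.5, -7.2, 0, 0, 0, -19.5], [1, 14, -9.6, 0, 0, 0, -26], [1, 17.4, -12, -0.5, 0, 0, -32.5]]}}

```text
time: 10.1
tcp_pos: [0.5612, 0.0903, 0.3444]
ee_rot: [[0.18, 0.984, -0.003], [0.984, -0.18, -0.003], [-0.003, -0.003, -1.0]]
contact_force: [0.2, 0.2, 0.6]
finger_gap: 0.0919
gripper_force: 0.0
```

Emit:
{"name": "play_rows", "arguments": {"plan": [[1, 4, 0.1, 0, 0, 0, 0], [1, 8, 0.2, 0, 0, 0, 0], [1, 12, 0.3, 0, 0, 0, 0], [1, 15.2, 0.5, 0, 0, 0, 0], [1, 15.2, 0.5, 0, 0, 0, 0]]}}

```text
time: 10.6
tcp_pos: [0.592, 0.2439, 0.3443]
ee_rot: [[0.176, 0.984, -0.004], [0.984, -0.176, 0.002], [0.001, -0.004, -1.0]]
contact_force: [-0.9, 0.4, -0.0]
finger_gap: 0.092
gripper_force: 0.0
```

Emit:
{"name": "play_rows", "arguments": {"plan": [[1, 0, 0, 3, 0, 0, 0], [1, 0, 0, 7, 0, 0, 0], [1, 0, 0, 10, 0, 0, 0], [1, 0, 0, 12, 0, 0, 0], [1, 0, 0, 12, 0, 0, 0]]}}

```text
time: 11.1
tcp_pos: [0.592, 0.2347, 0.2209]
ee_rot: [[0.184, 0.983, -0.008], [0.983, -0.184, -0.005], [-0.006, -0.007, -1.0]]
contact_force: [0.1, -0.4, 0.0]
finger_gap: 0.0921
gripper_force: 0.0
```

Emit:
{"name": "play_rows", "arguments": {"plan": [[1, 0, 0, 0, 0, 0, 0], [1, 0, 0, 0, 0, 0, 0]]}}

```text
time: 11.3
tcp_pos: [0.5943, 0.2376, 0.2259]
ee_rot: [[0.182, 0.983, -0.0], [0.983, -0.182, -0.001], [-0.001, -0.0, -1.0]]
contact_force: [-0.6, -0.1, 0.7]
finger_gap: 0.0922
gripper_force: 0.0
```

```bash
python3 go.py .591,.239,.12,-10 ; python3 - <<'E'
from h import *
d=load('t3')
h=cv2.cvtColor(np.ascontiguousarray(d['frame']),cv2.COLOR_RGB2HSV); h[:,:,0]=(h[:,:,0].astype(int)+20)%180
m=cv2.inRange(h,(10,150,70),(28,255,255))
for x0,y0,x1,y1,z in ((190,175,220,215,.0955),(320,160,350,190,.1105)):
    c=max(cv2.findContours(m[y0:y1,x0:x1],0,2)[0],key=cv2.contourArea); x,y,w,hh=cv2.boundingRect(c); print(onz(d,x0+x+(w-1)/2,y0+y+(hh-1)/2,z).round(4))
s=snap('scene','s4'); t=snap('top','t4')
a=t['frame'][110:250,140:300,::-1]; b=s['frame'][40:230,170:320,::-1]
im=np.full((560,800,3),0,np.uint8); a=cv2.resize(a,None,fx=2.4,fy=2.4,interpolation=2); b=cv2.resize(b,None,fx=2.6,fy=2.6,interpolation=2)
im[:a.shape[0],:a.shape[1]]=a; im[:b.shape[0],400:400+b.shape[1]]=b; cv2.imwrite('pics/v4.png',im)
E
```

```text
t 11.3 tcp [0.5943 0.2376 0.2259] psi -10.48 gap 0.0922 q [ 0.26  0.67 -1.03  1.56  0.59  1.25 -1.05] F [-0.6 -0.1  0.7]
shift [ 0.08 -0.35 10.59] turn [-0.01  0.06 -0.48]
[0.5916 0.2396 0.0955]
[ 0.5302 -0.1212  0.1105]
```

View pics/v4.png

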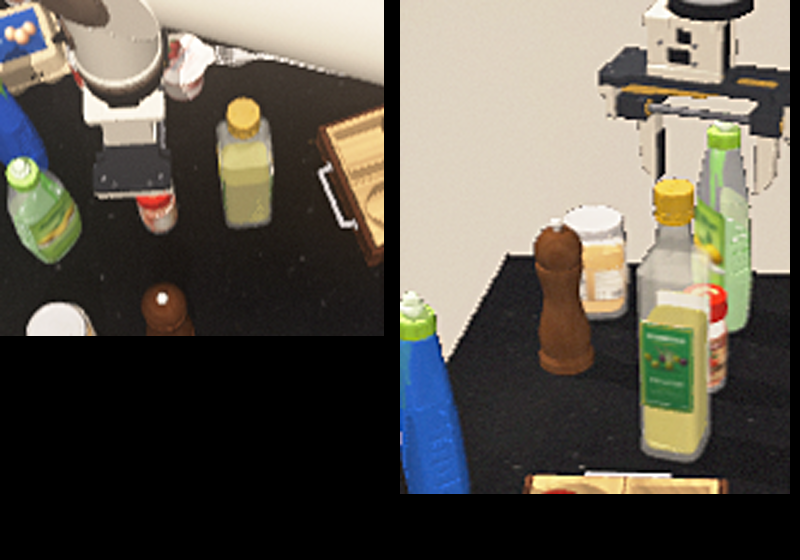

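The gripper is above jar A (top inset 157,200), and the oil (245,160) and soap (45,210) are clear. Descending.

Emit:
{"name": "play_rows", "arguments": {"plan": [[1, 0.15, -0.3, 3, 0, 0, 0], [1, 0.15, -0.3, 6, 0, 0, 0], [1, 0.15, -0.3, 9, 0, 0, 0], [1, 0.15, -0.3, 11, 0, 0, 0], [1, 0.15, -0.3, 11, 0, 0, 0]]}}

```text
time: 11.9
tcp_pos: [0.5891, 0.2381, 0.1116]
ee_rot: [[0.181, 0.984, -0.007], [0.984, -0.181, -0.004], [-0.005, -0.006, -1.0]]
contact_force: [0.3, 0.4, -0.4]
finger_gap: 0.0921
gripper_force: 0.0
```

Emit:
{"name": "play_rows", "arguments": {"plan": [[1, 0, 0, 1, 0, 0, 0], [1, 0, 0, 2, 0, 0, 0], [1, 0, 0, 3, 0, 0, 0], [1, 0, 0, 4, 0, 0, 0], [1, 0, 0, 4, 0, 0, 0]]}}

```text
time: 12.4
tcp_pos: [0.5894, 0.2384, 0.0723]
ee_rot: [[0.18, 0.984, -0.005], [0.984, -0.18, -0.003], [-0.004, -0.004, -1.0]]
contact_force: [0.2, -0.5, -0.2]
finger_gap: 0.0917
gripper_force: 0.0
```

Emit:
{"name": "play_rows", "arguments": {"plan": [[1, 0, 0, 0, 0, 0, 0], [1, 0, 0, 0, 0, 0, 0]]}}

```text
time: 12.6
tcp_pos: [0.5906, 0.2394, 0.0744]
ee_rot: [[0.18, 0.984, -0.002], [0.984, -0.18, -0.002], [-0.002, -0.002, -1.0]]
contact_force: [-0.0, -0.7, 1.1]
finger_gap: 0.0919
gripper_force: 0.0
```

```bash
python3 go.py .5916,.2396,.076,-10
```

```text
t 12.6 tcp [0.5906 0.2394 0.0744] psi -10.38 gap 0.0919 q [ 0.19  0.82 -0.91  1.68  0.74  1.02 -1.16] F [-0.  -0.7  1.1]
shift [ 0.04  0.1  -0.16] turn [-0.11  0.11 -0.38]
```

Emit:
{"name": "play_rows", "arguments": {"plan": [[-1, 0, 0.1, 0, 0, 0, 0], [-1, 0, 0.1, 0, 0, 0, 0], [-1, 0, 0.1, 0, 0, 0, 0], [-1, 0, 0.1, 0, 0, 0, 0], [-1, 0, 0.1, 0, 0, 0, 0]]}}

```text
time: 13.1
tcp_pos: [0.5913, 0.2389, 0.074]
ee_rot: [[0.18, 0.984, -0.003], [0.984, -0.18, -0.002], [-0.002, -0.002, -1.0]]
contact_force: [-0.2, -0.1, -0.2]
finger_gap: 0.0562
gripper_force: 0.0
```

Emit:
{"name": "play_rows", "arguments": {"plan": [[-1, 0, 0, 0, 0, 0, 0], [-1, 0, 0, 0, 0, 0, 0], [-1, 0, 0, 0, 0, 0, 0], [-1, 0, 0, 0, 0, 0, 0], [-1, 0, 0, -1, 0, 0, 0]]}}

```text
time: 13.6
tcp_pos: [0.5902, 0.2381, 0.0828]
ee_rot: [[0.18, 0.984, -0.006], [0.984, -0.18, -0.003], [-0.004, -0.005, -1.0]]
contact_force: [-0.2, -0.1, -0.9]
finger_gap: 0.0439
gripper_force: 20.0
```

Emit:
{"name": "play_rows", "arguments": {"plan": [[-1, 0, 0, -3, 0, 0, 0], [-1, 0, 0, -6, 0, 0, 0], [-1, 0, 0, -9, 0, 0, 0], [-1, 0, 0, -12, 0, 0, 0], [-1, 0, 0, -15, 0, 0, 0]]}}

```text
time: 14.1
tcp_pos: [0.5914, 0.2392, 0.2358]
ee_rot: [[0.18, 0.984, -0.003], [0.984, -0.18, -0.002], [-0.002, -0.002, -1.0]]
contact_force: [0.6, 0.2, -1.4]
finger_gap: 0.0437
gripper_force: 20.0
```

Emit:
{"name": "play_rows", "arguments": {"plan": [[-1, 0, 0, -3, 0, 0, 0], [-1, 0, 0, -6, 0, 0, 0], [-1, 0, 0, -9, 0, 0, 0], [-1, 0, 0, -12, 0, 0, 0], [-1, 0, 0, -15, 0, 0, 0]]}}

```text
time: 14.6
tcp_pos: [0.5916, 0.2396, 0.3858]
ee_rot: [[0.18, 0.984, -0.003], [0.984, -0.18, -0.002], [-0.002, -0.002, -1.0]]
contact_force: [1.0, -0.6, -0.7]
finger_gap: 0.0439
gripper_force: 20.0
```

```bash
python3 go.py .60,.12,.385,-40 .6103,-.02,.385,-65 .6103,-.1105,.385,-83 .6103,-.1105,.16,-83
```

```text
t 14.6 tcp [0.5916 0.2396 0.3858] psi -10.35 gap 0.0439 q [ 0.27  0.55 -1.1   1.35  0.49  1.53 -0.97] F [ 1.  -0.6 -0.7]
shift [-11.61   2.98   0.1 ] turn [-0.09  0.17 29.65]
shift [-10.06   9.79   0.  ] turn [ 0.  0. 25.]
shift [-3.82  8.2   0.  ] turn [ 0.  0. 18.]
shift [ 0.   0.  22.5] turn [0. 0. 0.]
```

Emit:
{"name": "play_rows", "arguments": {"plan": [[-1, -2.4, 0.6, 0, 0, 0, 6], [-1, -4.8, 1.2, 0, 0, 0, 12], [-1, -7.2, 1.8, 0, 0, 0, 18], [-1, -9.6, 2.4, 0, 0, 0, 24], [-1, -11.6, 3, 0, 0, 0, 29.7]]}}

```text
time: 15.1
tcp_pos: [0.6004, 0.1186, 0.3847]
ee_rot: [[0.647, 0.762, -0.003], [0.762, -0.647, -0.003], [-0.004, -0.0, -1.0]]
contact_force: [0.3, -0.4, -1.8]
finger_gap: 0.0441
gripper_force: 20.0
```

Emit:
{"name": "play_rows", "arguments": {"plan": [[-1, -2, 2, 0, 0, 0, 5], [-1, -4, 4, 0, 0, 0, 10], [-1, -6, 6, 0, 0, 0, 15], [-1, -8, 8, 0, 0, 0, 20], [-1, -10.1, 9.8, 0, 0, 0, 25]]}}

```text
time: 15.6
tcp_pos: [0.6104, -0.0212, 0.3849]
ee_rot: [[0.908, 0.419, -0.003], [0.419, -0.908, -0.002], [-0.003, 0.001, -1.0]]
contact_force: [0.5, 0.5, -1.5]
finger_gap: 0.044
gripper_force: 20.0
```

Emit:
{"name": "play_rows", "arguments": {"plan": [[-1, -1, 2, 0, 0, 0, 4.5], [-1, -2, 4, 0, 0, 0, 9], [-1, -3, 6.2, 0, 0, 0, 13.5], [-1, -3.8, 8.2, 0, 0, 0, 18], [-1, -3.8, 8.2, 0, 0, 0, 18]]}}

```text
time: 16.1
tcp_pos: [0.6103, -0.1153, 0.3845]
ee_rot: [[0.994, 0.113, -0.004], [0.113, -0.994, -0.004], [-0.004, 0.004, -1.0]]
contact_force: [0.0, 0.2, -2.3]
finger_gap: 0.0441
gripper_force: 20.0
```

Emit:
{"name": "play_rows", "arguments": {"plan": [[-1, 0, 0, 5, 0, 0, 0], [-1, 0, 0, 10, 0, 0, 0], [-1, 0, 0, 15, 0, 0, 0], [-1, 0, 0, 20, 0, 0, 0], [-1, 0, 0, 22.5, 0, 0, 0]]}}

```text
time: 16.6
tcp_pos: [0.607, -0.1099, 0.1553]
ee_rot: [[0.992, 0.123, -0.009], [0.123, -0.992, -0.0], [-0.009, -0.001, -1.0]]
contact_force: [-0.7, -0.6, -1.6]
finger_gap: 0.0442
gripper_force: 20.0
```

Emit:
{"name": "play_rows", "arguments": {"plan": [[-1, 0, 0, 0, 0, 0, 0], [-1, 0, 0, 0, 0, 0, 0], [-1, 0, 0, 0, 0, 0, 0]]}}

```text
time: 16.9
tcp_pos: [0.612, -0.1106, 0.1623]
ee_rot: [[0.993, 0.121, 0.001], [0.121, -0.993, -0.002], [0.001, 0.002, -1.0]]
contact_force: [0.6, 0.4, -1.0]
finger_gap: 0.0438
gripper_force: 20.0
```

```bash
python3 go.py .6103,-.1105,.126,-83
```

```text
t 16.9 tcp [ 0.612  -0.1106  0.1623] psi -83.04 gap 0.0438 q [ 0.66  0.59 -0.73  1.68  0.45  1.04 -1.66] F [ 0.6  0.4 -1. ]
shift [-0.18 -0.04  3.63] turn [ 0.14 -0.06 -0.04]
```

Emit:
{"name": "play_rows", "arguments": {"plan": [[-1, -0.15, 0, 1.5, 0, 0, 0], [-1, -0.15, 0, 3, 0, 0, 0], [-1, -0.15, 0, 3.6, 0, 0, 0], [-1, -0.15, 0, 3.6, 0, 0, 0], [-1, -0.15, 0, 3.6, 0, 0, 0]]}}

```text
time: 17.4
tcp_pos: [0.6085, -0.1113, 0.1233]
ee_rot: [[0.993, 0.121, -0.003], [0.121, -0.993, -0.002], [-0.004, 0.001, -1.0]]
contact_force: [-0.6, 0.2, -2.2]
finger_gap: 0.044
gripper_force: 20.0
```

Emit:
{"name": "play_rows", "arguments": {"plan": [[-1, 0, 0, 0.6, 0, 0, 0], [-1, 0, 0, 1.2, 0, 0, 0], [-1, 0, 0, 1.2, 0, 0, 0]]}}

```text
time: 17.7
tcp_pos: [0.6078, -0.1115, 0.1106]
ee_rot: [[0.993, 0.12, -0.004], [0.12, -0.993, -0.002], [-0.005, 0.001, -1.0]]
contact_force: [-0.6, 0.6, -1.8]
finger_gap: 0.0442
gripper_force: 20.0
```

Emit:
{"name": "play_rows", "arguments": {"plan": [[-1, 0, 0, 0.8, 0, 0, 0], [-1, 0, 0, 1.6, 0, 0, 0], [-1, 0, 0, 2.2, 0, 0, 0], [-1, 0, 0, 2.4, 0, 0, 0], [-1, 0, 0, 2.4, 0, 0, 0]]}}

```text
time: 18.2
tcp_pos: [0.6091, -0.1117, 0.0885]
ee_rot: [[0.993, 0.12, -0.002], [0.12, -0.993, -0.003], [-0.002, 0.003, -1.0]]
contact_force: [-2.8, -0.1, 8.4]
finger_gap: 0.0441
gripper_force: 20.0
```

```bash
python3 go.py .6103,-.1105,.0895,-83;
```

```text
t 18.2 tcp [ 0.6091 -0.1117  0.0885] psi -83.09 gap 0.0441 q [ 0.62  0.68 -0.68  1.73  0.52  0.93 -1.71] F [-2.8 -0.1  8.4]
shift [ 0.14 -0.11 -0.1 ] turn [ 0.15  0.13 -0.09]
```

Emit:
{"name": "play_rows", "arguments": {"plan": [[0, 0, 0, 0, 0, 0, 0], [0.6, 0, 0, 0, 0, 0, 0], [0.6, 0, 0, 0, 0, 0, 0], [0.6, 0, 0, 0, 0, 0, 0], [0.6, 0, 0, -1, 0, 0, 0]]}}

```text
time: 18.7
tcp_pos: [0.6072, -0.1114, 0.0964]
ee_rot: [[0.993, 0.12, -0.006], [0.12, -0.993, -0.001], [-0.006, 0.001, -1.0]]
contact_force: [0.0, 0.3, 0.0]
finger_gap: 0.0713
gripper_force: 0.0
```

Emit:
{"name": "play_rows", "arguments": {"plan": [[1, 0, 0, -5, 0, 0, 0], [1, 0, 0, -10, 0, 0, 0], [1, 0, 0, -15, 0, 0, 0], [1, 0, 0, -20, 0, 0, 0], [1, 0, 0, -24, 0, 0, 0]]}}

```text
time: 19.2
tcp_pos: [0.6096, -0.1105, 0.3419]
ee_rot: [[0.993, 0.121, 0.001], [0.121, -0.993, -0.003], [0.0, 0.003, -1.0]]
contact_force: [0.8, -0.5, 0.6]
finger_gap: 0.0917
gripper_force: 0.0
```

Emit:
{"name": "play_rows", "arguments": {"plan": [[1, 0, 0, 0, 0, 0, -8], [1, 0, 0, 0, 0, 0, -16], [1, 0, 0, 0, 0, 0, -24], [1, 0, 0, 0, 0, 0, -32], [1, 0, 0, 0, 0, 0, -40]]}}

```text
time: 19.7
tcp_pos: [0.6091, -0.1109, 0.3385]
ee_rot: [[0.679, 0.734, -0.002], [0.734, -0.679, -0.002], [-0.003, -0.0, -1.0]]
contact_force: [-0.9, -0.5, -0.6]
finger_gap: 0.0917
gripper_force: 0.0
```

```bash
python3 go.py .56,-.05,.345,-40 .50,.14,.345,-40 .4415,.254,.345,-40 .4415,.254,.20,-40 ; python3 - <<'E'
from h import *
d=snap('top','t5'); s=snap('scene','s5')
P={}
for n,im,(x0,y0,x1,y1) in (('t',d,(200,226,215,242)),('s',s,(222,120,238,132))):
    g=cv2.cvtColor(np.ascontiguousarray(im['frame']),cv2.COLOR_RGB2GRAY)[y0:y1,x0:x1].astype(float)
    w=(g>150)*1. ; yy,xx=np.mgrid[y0:y1,x0:x1]; P[n]=((w*xx).sum()/w.sum(),(w*yy).sum()/w.sum()); print(n,P[n],w.sum())
print(onz(d,*P['t'],.166),tri(d,P['t'],s,P['s']))
a=d['frame'][110:260,140:370,::-1]; b=s['frame'][110:310,180:320,::-1]
im=np.full((560,800,3),0,np.uint8); a=cv2.resize(a,None,fx=2,fy=2,interpolation=2); b=cv2.resize(b,None,fx=2.3,fy=2.3,interpolation=2)
im[:a.shape[0],:a.shape[1]]=a; im[:b.shape[0],470:470+b.shape[1]]=b; cv2.imwrite('pics/v5.png',im)
E
```

```text
t 19.7 tcp [ 0.6091 -0.1109  0.3385] psi -42.75 gap 0.0917 q [ 0.8   0.48 -0.95  1.48  0.4   1.39 -0.92] F [-0.9 -0.5 -0.6]
shift [ 1.14 -7.74 -0.66] turn [-0.01  0.18 -2.75]
shift [ 10.7  -16.81   0.  ] turn [0. 0. 0.]
shift [  4.97 -11.81   0.  ] turn [0. 0. 0.]
shift [ 0.   0.  14.5] turn [0. 0. 0.]
t (np.float64(207.11111111111111), np.float64(233.94444444444446)) 18.0
s (np.float64(229.03149606299212), np.float64(123.70866141732283)) 127.0
[0.43990171 0.25412656 0.166     ] (array([0.4392, 0.254 , 0.1678]), np.float64(0.0003))
```

View pics/v5.png

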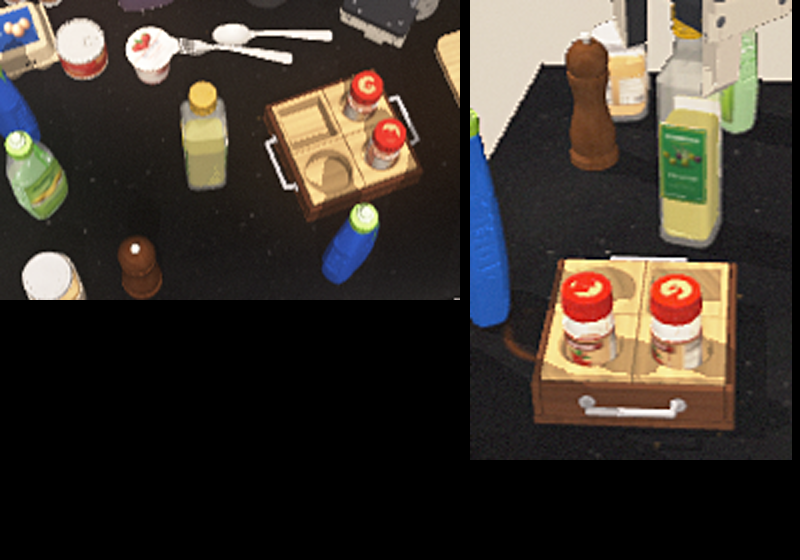

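Both jars stand in the small pockets (scene inset 588,315 and 676,320). Now the mill at about (0.4405, 0.254).

Emit:
{"name": "play_rows", "arguments": {"plan": [[1, 1.1, -4, 0, 0, 0, -2.8], [1, 1.1, -7.7, -0.6, 0, 0, -2.8], [1, 1.1, -7.7, -0.6, 0, 0, -2.8]]}}

```text
time: 20.1
tcp_pos: [0.5582, -0.0446, 0.3453]
ee_rot: [[0.644, 0.765, -0.002], [0.765, -0.644, -0.002], [-0.003, -0.0, -1.0]]
contact_force: [0.4, 0.3, 0.6]
finger_gap: 0.092
gripper_force: 0.0
```

Emit:
{"name": "play_rows", "arguments": {"plan": [[1, 2.1, -3.4, 0, 0, 0, 0], [1, 4.2, -6.8, 0, 0, 0, 0], [1, 6.3, -10.2, 0, 0, 0, 0], [1, 8.4, -13.6, 0, 0, 0, 0], [1, 10.7, -16.8, 0, 0, 0, 0]]}}

```text
time: 20.6
tcp_pos: [0.5011, 0.1409, 0.344]
ee_rot: [[0.65, 0.76, -0.002], [0.76, -0.65, -0.003], [-0.003, 0.001, -1.0]]
contact_force: [-0.1, -0.9, -0.7]
finger_gap: 0.092
gripper_force: 0.0
```

Emit:
{"name": "play_rows", "arguments": {"plan": [[1, 1.3, -3, 0, 0, 0, 0], [1, 2.6, -6, 0, 0, 0, 0], [1, 3.9, -9, 0, 0, 0, 0], [1, 5, -11.8, 0, 0, 0, 0], [1, 5, -11.8, 0, 0, 0, 0]]}}

```text
time: 21.1
tcp_pos: [0.4411, 0.2589, 0.3444]
ee_rot: [[0.643, 0.765, -0.002], [0.765, -0.643, -0.0], [-0.001, -0.001, -1.0]]
contact_force: [0.3, 0.2, 1.0]
finger_gap: 0.0917
gripper_force: 0.0
```

Emit:
{"name": "play_rows", "arguments": {"plan": [[1, 0, 0, 4, 0, 0, 0], [1, 0, 0, 8, 0, 0, 0], [1, 0, 0, 12, 0, 0, 0], [1, 0, 0, 14, 0, 0, 0], [1, 0, 0, 14, 0, 0, 0]]}}

```text
time: 21.6
tcp_pos: [0.4423, 0.2519, 0.2007]
ee_rot: [[0.649, 0.761, -0.008], [0.761, -0.649, -0.005], [-0.008, -0.003, -1.0]]
contact_force: [0.6, 0.0, 0.3]
finger_gap: 0.0918
gripper_force: 0.0
```

Emit:
{"name": "play_rows", "arguments": {"plan": [[1, 0, 0, 0, 0, 0, 0], [1, 0, 0, 0, 0, 0, 0]]}}

```text
time: 21.8
tcp_pos: [0.4447, 0.2546, 0.205]
ee_rot: [[0.648, 0.762, -0.0], [0.762, -0.648, -0.001], [-0.001, 0.0, -1.0]]
contact_force: [-0.0, 0.5, 0.6]
finger_gap: 0.0917
gripper_force: 0.0
```

```bash
python3 go.py .4405,.254,.121,-40 ; python3 - <<'E'
from h import *
d=load('t5'); s=load('s5')
for n,im,b in (('t',d,(195,225,225,262)),('s',s,(215,120,245,190))):
    h=cv2.cvtColor(np.ascontiguousarray(im['frame']),cv2.COLOR_RGB2HSV); x0,y0,x1,y1=b
    m=cv2.inRange(h,(0,80,45),(20,255,160))[y0:y1,x0:x1]; c=max(cv2.findContours(m,0,2)[0],key=cv2.contourArea)
    x,y,w,hh=cv2.boundingRect(c); print(n,x0+x,y0+y,w,hh)
    th=np.linspace(0,6.28,73)
    for c in ((.4405,.254),):
        for r,z in((.029,.0),(.0245,.14)):
            a=proj(im,[[c[0]+r*np.cos(t),c[1]+r*np.sin(t),z] for t in th]); print('pred',z,a.min(0).round(1),a.max(0).round(1))
    for yy in range(0,hh,4):
        xs=np.where(m[y+yy]>0)[0]; print(y0+y+yy,x0+xs.min(),x0+xs.max(),end='; ')
    print()
E
```

```text
t 21.8 tcp [0.4447 0.2546 0.205 ] psi -40.37 gap 0.0917 q [ 0.26  0.43 -1.04  1.9   0.43  1.05 -1.66] F [-0.   0.5  0.6]
shift [-0.31 -0.28  8.4 ] turn [ 0.02  0.05 -0.37]
t 199 228 22 32
pred 0.0 [201.9 239.7] [222.1 259.5]
pred 0.14 [198.5 227.3] [217.4 245.7]
228 205 211; 232 200 216; 236 199 217; 240 199 217; 244 201 219; 248 201 220; 252 201 220; 256 203 218; 
s 222 127 23 58
pred 0.0 [222.6 172.5] [243.6 184.1]
pred 0.14 [220.8 128.9] [239.6 137.9]
127 227 234; 131 223 238; 135 222 239; 139 222 239; 143 222 239; 147 223 238; 151 225 238; 155 225 239; 159 225 240; 163 224 242; 167 223 243; 171 224 242; 175 223 244; 179 223 244; 183 228 239;
```

Emit:
{"name": "play_rows", "arguments": {"plan": [[1, -0.25, -0.25, 2, 0, 0, 0], [1, -0.25, -0.25, 4, 0, 0, 0], [1, -0.25, -0.25, 6, 0, 0, 0], [1, -0.25, -0.25, 8, 0, 0, 0], [1, -0.25, -0.25, 8.3, 0, 0, 0]]}}

```text
time: 22.3
tcp_pos: [0.4397, 0.253, 0.1199]
ee_rot: [[0.647, 0.762, -0.003], [0.762, -0.647, -0.003], [-0.004, -0.001, -1.0]]
contact_force: [-0.4, 0.6, 0.4]
finger_gap: 0.0918
gripper_force: 0.0
```

Emit:
{"name": "play_rows", "arguments": {"plan": [[1, 0, 0, 0, 0, 0, 0], [1, 0, 0, 0, 0, 0, 0], [1, 0, 0, 0, 0, 0, 0]]}}

```text
time: 22.6
tcp_pos: [0.4406, 0.2541, 0.1217]
ee_rot: [[0.647, 0.763, -0.001], [0.763, -0.647, -0.001], [-0.001, 0.0, -1.0]]
contact_force: [0.1, 0.1, -0.0]
finger_gap: 0.0922
gripper_force: 0.0
```

```bash
python3 go.py .4412,.2545,.121,-40
```

```text
t 22.6 tcp [0.4406 0.2541 0.1217] psi -40.31 gap 0.0922 q [ 0.17  0.54 -0.94  1.98  0.55  0.91 -1.76] F [ 0.1  0.1 -0. ]
shift [0.07 0.02 0.07] turn [ 0.01  0.08 -0.31]
```

Emit:
{"name": "play_rows", "arguments": {"plan": [[-1, 0, 0, 0, 0, 0, 0], [-1, 0, 0, 0, 0, 0, 0], [-1, 0, 0, 0, 0, 0, 0], [-1, 0, 0, 0, 0, 0, 0], [-1, 0, 0, 0, 0, 0, 0]], "newtons": 25}}

```text
time: 23.1
tcp_pos: [0.4397, 0.2536, 0.1204]
ee_rot: [[0.647, 0.763, -0.003], [0.763, -0.647, -0.002], [-0.003, -0.001, -1.0]]
contact_force: [-0.1, -0.0, -1.4]
finger_gap: 0.0563
gripper_force: 0.0
```

Emit:
{"name": "play_rows", "arguments": {"plan": [[-1, 0, 0, 0, 0, 0, 0], [-1, 0, 0, 0, 0, 0, 0], [-1, 0, 0, 0, 0, 0, 0], [-1, 0, 0, 0, 0, 0, 0]]}}

```text
time: 23.5
tcp_pos: [0.4397, 0.2535, 0.1203]
ee_rot: [[0.647, 0.763, -0.003], [0.763, -0.647, -0.002], [-0.003, -0.001, -1.0]]
contact_force: [0.1, -0.8, -0.7]
finger_gap: 0.0473
gripper_force: 25.0
```

```bash
python3 go.py .4412,.2545,.275,-40 .475,.11,.275,-60 .5205,-.0391,.275,-83 .5205,-.0391,.19,-83
```

```text
t 23.5 tcp [0.4397 0.2535 0.1203] psi -40.29 gap 0.0473 q [ 0.17  0.54 -0.94  1.98  0.55  0.91 -1.76] F [ 0.1 -0.8 -0.7]
shift [  0.12   0.04 -15.47] turn [-0.04  0.2  -0.29]
shift [-8.9  11.88  0.  ] turn [ 0.  0. 20.]
shift [-3.51 15.19  0.  ] turn [ 0.  0. 23.]
shift [0.  0.  8.5] turn [0. 0. 0.]
```

Emit:
{"name": "play_rows", "arguments": {"plan": [[-1, 0, 0, -2, 0, 0, 0], [-1, 0, 0, -5, 0, 0, 0], [-1, 0, 0, -9, 0, 0, 0], [-1, 0, 0, -13, 0, 0, 0], [-1, 0, 0, -15.5, 0, 0, 0]]}}

```text
time: 24.0
tcp_pos: [0.4404, 0.2548, 0.2779]
ee_rot: [[0.646, 0.763, -0.001], [0.763, -0.646, -0.001], [-0.001, -0.0, -1.0]]
contact_force: [0.5, 0.3, -1.7]
finger_gap: 0.0474
gripper_force: 25.0
```

Emit:
{"name": "play_rows", "arguments": {"plan": [[-1, -1.8, 2.4, 0, 0, 0, 4], [-1, -3.6, 4.8, 0, 0, 0, 8], [-1, -5.4, 7.2, 0, 0, 0, 12], [-1, -7.2, 9.6, 0, 0, 0, 16], [-1, -8.9, 11.9, 0, 0, 0, 20]]}}

```text
time: 24.5
tcp_pos: [0.4731, 0.1077, 0.2753]
ee_rot: [[0.87, 0.493, -0.003], [0.493, -0.87, -0.002], [-0.004, 0.0, -1.0]]
contact_force: [-0.0, -0.1, -1.8]
finger_gap: 0.0471
gripper_force: 25.0
```

Emit:
{"name": "play_rows", "arguments": {"plan": [[-1, -0.8, 3.5, 0, 0, 0, 6], [-1, -1.6, 7, 0, 0, 0, 12], [-1, -2.4, 10.5, 0, 0, 0, 18], [-1, -3.2, 13.5, 0, 0, 0, 23], [-1, -3.5, 15.2, 0, 0, 0, 23]]}}

```text
time: 25.0
tcp_pos: [0.5182, -0.0435, 0.2752]
ee_rot: [[0.994, 0.113, -0.004], [0.113, -0.994, -0.003], [-0.004, 0.002, -1.0]]
contact_force: [-0.1, 0.6, -1.6]
finger_gap: 0.0473
gripper_force: 25.0
```

Emit:
{"name": "play_rows", "arguments": {"plan": [[-1, 0, 0, 2.5, 0, 0, 0], [-1, 0, 0, 5, 0, 0, 0], [-1, 0, 0, 7, 0, 0, 0], [-1, 0, 0, 7, 0, 0, 0], [-1, 0, 0, 7, 0, 0, 0]]}}

```text
time: 25.5
tcp_pos: [0.518, -0.0394, 0.2059]
ee_rot: [[0.993, 0.12, -0.003], [0.12, -0.993, -0.001], [-0.004, 0.001, -1.0]]
contact_force: [0.3, -0.2, -1.4]
finger_gap: 0.0473
gripper_force: 25.0
```

```bash
python3 go.py .5205,-.0391,.172,-83; python3 - <<'E'
from h import *
d=snap('top','t6'); s=snap('scene','s6')
a=d['frame'][130:240,240:370,::-1]; b=s['frame'][110:310,180:320,::-1]
im=np.full((560,800,3),0,np.uint8); a=cv2.resize(a,None,fx=3,fy=3,interpolation=2); b=cv2.resize(b,None,fx=2.8,fy=2.8,interpolation=2)
im[:330,:390]=a; im[:b.shape[0],400:400+b.shape[1]]=b; cv2.imwrite('pics/v6.png',im)
E
```

```text
t 25.5 tcp [ 0.518  -0.0394  0.2059] psi -83.13 gap 0.0473 q [ 0.71  0.37 -0.83  1.89  0.32  1.03 -1.71] F [ 0.3 -0.2 -1.4]
shift [ 0.26 -0.01  3.39] turn [ 0.03  0.2  -0.13]
```

View pics/v6.png

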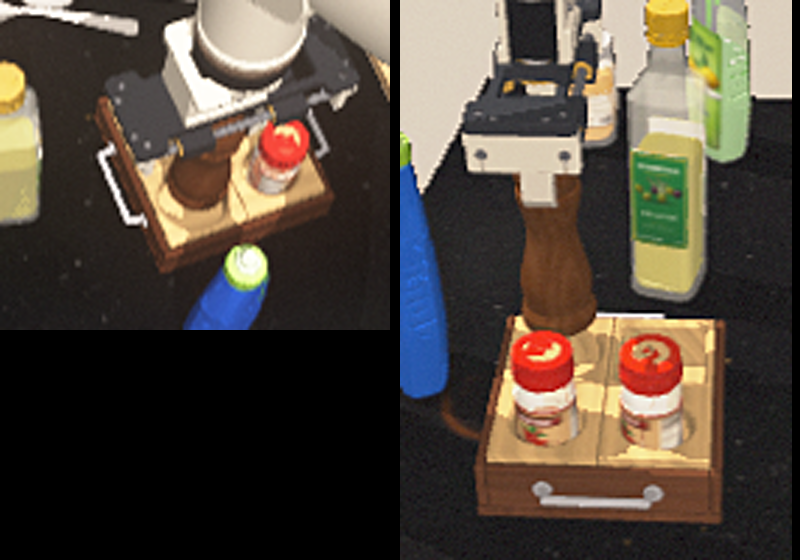

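The mill is held over the wide pocket (scene inset foot at 559,330, head at 540,175). It leans a little, with the foot toward +x. I'll measure the tilt.

```bash
python3 - <<'E'
from h import *
from scipy.optimize import least_squares
d=load('t6'); s=load('s6')
M={}
for n,im,b in (('t',d,(290,175,322,205)),('s',s,(215,185,258,235))):
    h=cv2.cvtColor(np.ascontiguousarray(im['frame']),cv2.COLOR_RGB2HSV); x0,y0,x1,y1=b
    m=cv2.inRange(h,(0,100,25),(20,255,135))[y0:y1,x0:x1]
    c=max(cv2.findContours(m,0,2)[0],key=cv2.contourArea); print(n,np.array(cv2.boundingRect(c))+[x0,y0,0,0])
    for yy in range(0,y1-y0,3):
        xs=np.where(m[yy]>0)[0]
        if len(xs): print(y0+yy,x0+xs.min(),x0+xs.max(),end='; ')
    print()
th=np.linspace(0,6.28,73)
obs=np.array([236.5,229.3,305.5,199])
def f(p):
    P=[[p[0]+.029*np.cos(t),p[1]+.029*np.sin(t),p[2]] for t in th]; a=proj(s,P); b=proj(d,P)
    return np.array([(a[:,0].min()+a[:,0].max())/2,a[:,1].max(),(b[:,0].min()+b[:,0].max())/2,b[:,1].max()])-obs
r=least_squares(f,[.52,-.04,.085]); print(r.x,r.fun, get_state()['tcp_pos'])
E
```

```text
t [295 175  26  25]
175 315 320; 178 312 319; 181 299 316; 184 297 316; 187 296 316; 190 295 315; 193 297 315; 196 299 315; 199 290 309; 202 290 291; 
s [222 185  29  45]
185 223 243; 188 224 242; 191 225 242; 194 225 243; 197 225 244; 200 224 245; 203 224 246; 206 223 247; 209 223 248; 212 223 248; 215 224 249; 218 223 249; 221 223 249; 224 220 248; 227 217 246; 230 217 219; 233 216 218; 
[ 0.52301907 -0.0383514   0.08862024] [ 0.13363241 -0.04413262  0.11232073  0.1423448 ] [ 0.51900383 -0.03980473  0.20695133]
```

Tilt is about 2°, with the foot 4 mm toward +x. I'll straighten it with wy = -2 and lower.

Emit:
{"name": "play_rows", "arguments": {"plan": [[-1, 0.15, 0, 1, 0, -2, 0], [-1, 0.15, 0, 2, 0, -2, 0], [-1, 0.15, 0, 3, 0, -2, 0], [-1, 0.15, 0, 3, 0, -2, 0], [-1, 0.15, 0, 3, 0, -2, 0]]}}

```text
time: 26.1
tcp_pos: [0.5191, -0.0403, 0.1756]
ee_rot: [[0.992, 0.117, -0.038], [0.117, -0.993, -0.006], [-0.038, 0.002, -0.999]]
contact_force: [-0.4, 0.7, -2.1]
finger_gap: 0.0471
gripper_force: 25.0
```

Emit:
{"name": "play_rows", "arguments": {"plan": [[-1, 0, 0, 0.5, 0, 0, 0], [-1, 0, 0, 1, 0, 0, 0], [-1, 0, 0, 1.4, 0, 0, 0], [-1, 0, 0, 1.4, 0, 0, 0]]}}

```text
time: 26.5
tcp_pos: [0.5184, -0.0405, 0.1611]
ee_rot: [[0.992, 0.117, -0.039], [0.117, -0.993, -0.006], [-0.039, 0.001, -0.999]]
contact_force: [0.2, -0.0, -2.0]
finger_gap: 0.0474
gripper_force: 25.0
```

```bash
python3 go.py .5205,-.0391,.136,-83
```

```text
t 26.5 tcp [ 0.5184 -0.0405  0.1611] psi -83.29 gap 0.0474 q [ 0.65  0.45 -0.79  1.9   0.38  0.99 -1.77] F [ 0.2 -0.  -2. ]
shift [ 0.33 -0.12  2.5 ] turn [ 0.07  2.24 -0.29]
```

Emit:
{"name": "play_rows", "arguments": {"plan": [[-1, 0.25, -0.1, 0.6, 0, 0, 0], [-1, 0.25, -0.1, 1.2, 0, 0, 0], [-1, 0.25, -0.1, 1.8, 0, 0, 0], [-1, 0.25, -0.1, 2.3, 0, 0, 0], [-1, 0.25, -0.1, 2.4, 0, 0, 0]]}}

```text
time: 27.0
tcp_pos: [0.5197, -0.0393, 0.1367]
ee_rot: [[0.992, 0.117, -0.039], [0.117, -0.993, -0.006], [-0.039, 0.001, -0.999]]
contact_force: [0.1, -0.4, -1.6]
finger_gap: 0.0472
gripper_force: 25.0
```

Emit:
{"name": "play_rows", "arguments": {"plan": [[-1, 0, 0, 0.1, 0, 0, 0], [-1, 0, 0, 0.1, 0, 0, 0]]}}

```text
time: 27.2
tcp_pos: [0.5205, -0.0393, 0.1367]
ee_rot: [[0.992, 0.117, -0.037], [0.117, -0.993, -0.006], [-0.038, 0.002, -0.999]]
contact_force: [0.6, -0.5, -2.1]
finger_gap: 0.0473
gripper_force: 25.0
```

Emit:
{"name": "play_rows", "arguments": {"plan": [[-1, 0, 0, 0.2, 0, 0, 0], [-1, 0, 0, 0.2, 0, 0, 0], [0.1, 0, 0, 0.2, 0, 0, 0], [0.6, 0, 0, 0.2, 0, 0, 0], [0.6, 0, 0, 0.2, 0, 0, 0]]}}

```text
time: 27.7
tcp_pos: [0.5204, -0.0393, 0.1347]
ee_rot: [[0.992, 0.117, -0.037], [0.117, -0.993, -0.006], [-0.038, 0.002, -0.999]]
contact_force: [-0.1, -1.3, 0.1]
finger_gap: 0.0619
gripper_force: 0.0
```

Emit:
{"name": "play_rows", "arguments": {"plan": [[0.7, 0, 0, 0, 0, 0, 0], [0.7, 0, 0, 0, 0, 0, 0], [0.7, 0, 0, -1, 0, 0, 0], [0.7, 0, 0, -4, 0, 0, 0], [0.7, 0, 0, -8, 0, 0, 0]]}}

```text
time: 28.2
tcp_pos: [0.5219, -0.0387, 0.2145]
ee_rot: [[0.992, 0.117, -0.041], [0.117, -0.993, -0.005], [-0.042, 0.0, -0.999]]
contact_force: [0.3, -0.9, -0.2]
finger_gap: 0.0781
gripper_force: 0.0
```

Emit:
{"name": "play_rows", "arguments": {"plan": [[1, 0, 0, -4, 0, 2, 0], [1, 0, 0, -8, 0, 2, 0], [1, 0, 0, -12, 0, 2, 0], [1, 0, 0, -14, 0, 2, 0], [1, 0, 0, -14, 0, 2, 0]]}}

```text
time: 28.7
tcp_pos: [0.5305, -0.0374, 0.3588]
ee_rot: [[0.993, 0.117, 0.004], [0.117, -0.993, -0.003], [0.004, 0.004, -1.0]]
contact_force: [1.4, -0.2, -0.3]
finger_gap: 0.0922
gripper_force: 0.0
```

```bash
python3 go.py .5816,.132,.345,-90; python3 - <<'E'
from h import *
d=snap('top','t7'); s=snap('scene','s7')
a=d['frame'][140:215,220:345,::-1]; b=s['frame'][100:310,180:320,::-1]
im=np.full((580,800,3),0,np.uint8); a=cv2.resize(a,None,fx=3.2,fy=3.2,interpolation=2); b=cv2.resize(b,None,fx=2.7,fy=2.7,interpolation=2)
im[:a.shape[0],:a.shape[1]]=a; im[:b.shape[0],410:410+b.shape[1]]=b; cv2.imwrite('pics/v7.png',im)
E
```

```text
t 28.7 tcp [ 0.5305 -0.0374  0.3588] psi -83.27 gap 0.0922 q [ 0.77  0.24 -0.89  1.66  0.19  1.32 -1.61] F [ 1.4 -0.2 -0.3]
shift [  7.05 -16.23   1.34] turn [ 0.21 -0.22  6.73]
```

View pics/v7.png

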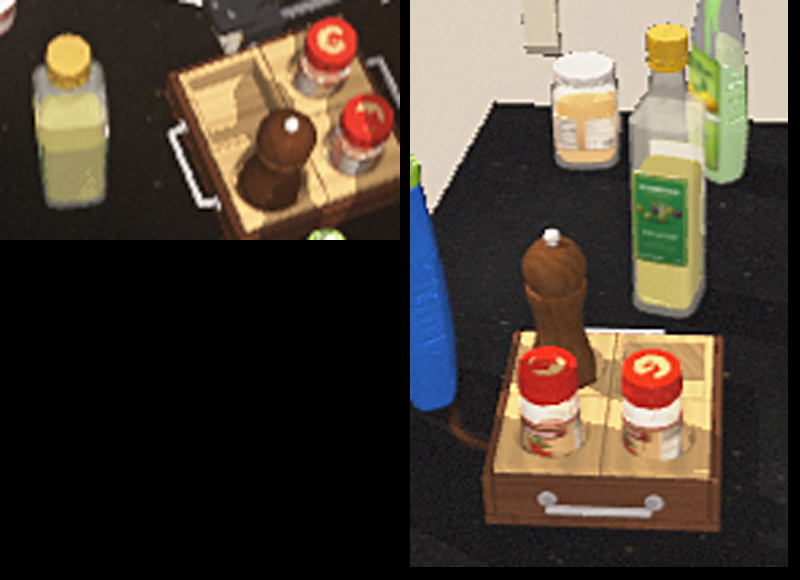

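Mill is in the wide pocket (knob at top inset 291,125 and scene inset 551,236). The oil bottle is unchanged (top cap 68,60; base edge 46,206 to 104,203; scene base edge 638,308 to 695,316). I'll get the oil pose and check the mill tilt.

```bash
python3 - <<'E'
from h import *
d=load('t7'); s=load('s7')
T=lambda u,v:(220+(u+.5)/3.2-.5,140+(v+.5)/3.2-.5); S=lambda u,v:(180+(u-410+.5)/2.7-.5,100+(v+.5)/2.7-.5)
print('knob',tri(d,T(291,125),s,S(551,236)))
a,b=onz(d,*T(46,206),.003),onz(d,*T(104,203),.003); e=a-b; print('top edge',a,b,'yaw',np.degrees(np.arctan2(-e[0],e[1])))
a,b=onz(s,*S(638,308),.003),onz(s,*S(695,316),.003); e=b-a; print('scene edge',a,b,'yaw',np.degrees(np.arctan2(e[1],e[0])))
# cap: yellow mask
for n,im,(x0,y0,x1,y1) in (('t',d,(228,148,256,168)),('s',s,(262,105,290,130))):
    h=cv2.cvtColor(np.ascontiguousarray(im['frame']),cv2.COLOR_RGB2HSV); m=cv2.inRange(h,(15,150,120),(32,255,255))[y0:y1,x0:x1]
    c=max(cv2.findContours(m,0,2)[0],key=cv2.contourArea); x,y,w,hh=cv2.boundingRect(c); print(n,x0+x,y0+y,w,hh)
    if n=='t': P=(x0+x+(w-1)/2,y0+y+(hh-1)/2)
    else: Q=(x0+x+(w-1)/2,y0+y+(hh-1)/2)
print(tri(d,P,s,Q))
# green label edges in scene for yaw
h=cv2.cvtColor(np.ascontiguousarray(s['frame']),cv2.COLOR_RGB2HSV); x0,y0,x1,y1=255,155,290,205
m=cv2.inRange(h,(45,80,40),(95,255,200))[y0:y1,x0:x1]; c=max(cv2.findContours(m,0,2)[0],key=cv2.contourArea); q=cv2.approxPolyDP(cv2.convexHull(c),3,True)[:,0]+[x0,y0]; print(q.tolist())
E
```

```text
knob (array([ 0.518 , -0.0401,  0.1775]), np.float64(0.0001))
top edge [0.55866633 0.16148933 0.003     ] [0.54868144 0.10874284 0.003     ] yaw -10.719234878723928
scene edge [0.55529351 0.10495202 0.003     ] [0.60879263 0.10134793 0.003     ] yaw -3.8540388523495803
t 234 150 14 18
s 268 109 15 18
(array([0.5812, 0.1311, 0.2566]), np.float64(0.0024))
[[281, 166], [282, 196], [266, 195], [263, 166]]
```

```bash
python3 go.py .555,.05,.35,-45 .582,.131,.35,-7.5 .582,.131,.216,-7.5
```

```text
t 28.8 tcp [ 0.5285 -0.0379  0.3549] psi -83.28 gap 0.0918 q [ 0.76  0.24 -0.88  1.67  0.19  1.32 -1.61] F [-0.4  0.1 -0.4]
shift [ 3.66 -8.42  0.46] turn [  0.08   0.17 -38.28]
shift [ 7.64 -3.82  0.  ] turn [  0.    0.  -37.5]
shift [ 0.   0.  13.4] turn [0. 0. 0.]
```

Emit:
{"name": "play_rows", "arguments": {"plan": [[1, 0.7, -1.7, 0, 0, 0, -7.7], [1, 1.4, -3.4, 0, 0, 0, -15.4], [1, 2.1, -5.1, 0, 0, 0, -23.1], [1, 2.8, -6.8, 0, 0, 0, -30.8], [1, 3.7, -8.4, 0.5, 0, 0, -38.3]]}}

```text
time: 29.3
tcp_pos: [0.5549, 0.0506, 0.3482]
ee_rot: [[0.703, 0.711, -0.005], [0.711, -0.703, -0.002], [-0.005, -0.002, -1.0]]
contact_force: [-0.3, 0.4, -0.4]
finger_gap: 0.0918
gripper_force: 0.0
```

Emit:
{"name": "play_rows", "arguments": {"plan": [[1, 1.5, -0.8, 0, 0, 0, -7.5], [1, 3, -1.6, 0, 0, 0, -15], [1, 4.5, -2.4, 0, 0, 0, -22.5], [1, 6, -3.2, 0, 0, 0, -30], [1, 7.6, -3.8, 0, 0, 0, -37.5]]}}

```text
time: 29.8
tcp_pos: [0.5815, 0.1309, 0.3473]
ee_rot: [[0.124, 0.992, -0.006], [0.992, -0.124, -0.002], [-0.003, -0.005, -1.0]]
contact_force: [-0.0, -0.3, 0.9]
finger_gap: 0.0918
gripper_force: 0.0
```

Emit:
{"name": "play_rows", "arguments": {"plan": [[1, 0, 0, 1, 0, 0, 0], [1, 0, 0, 2, 0, 0, 0], [1, 0, 0, 2, 0, 0, 0], [1, 0, 0, 2, 0, 0, 0]]}}

```text
time: 30.2
tcp_pos: [0.5819, 0.1289, 0.3281]
ee_rot: [[0.133, 0.991, -0.004], [0.991, -0.133, -0.003], [-0.004, -0.004, -1.0]]
contact_force: [1.1, -0.1, 0.1]
finger_gap: 0.0915
gripper_force: 0.0
```

```bash
python3 go.py .582,.131,.216,-7.5; python3 - <<'E'
from h import *
d=snap('top','t8'); s=snap('scene','s8')
a=d['frame'][110:220,190:310,::-1]; b=s['frame'][40:240,200:340,::-1]
im=np.full((580,800,3),0,np.uint8); a=cv2.resize(a,None,fx=3.2,fy=3.2,interpolation=2); b=cv2.resize(b,None,fx=2.7,fy=2.7,interpolation=2)
im[:a.shape[0],:a.shape[1]]=a; im[:b.shape[0],410:410+b.shape[1]]=b; cv2.imwrite('pics/v8.png',im)
E
```

```text
t 30.2 tcp [0.5819 0.1289 0.3281] psi -7.64 gap 0.0915 q [ 0.52  0.51 -1.12  1.55  0.47  1.38 -0.77] F [ 1.1 -0.1  0.1]
shift [ 0.25  0.03 11.21] turn [-0.22  0.21 -0.14]
```

View pics/v8.png

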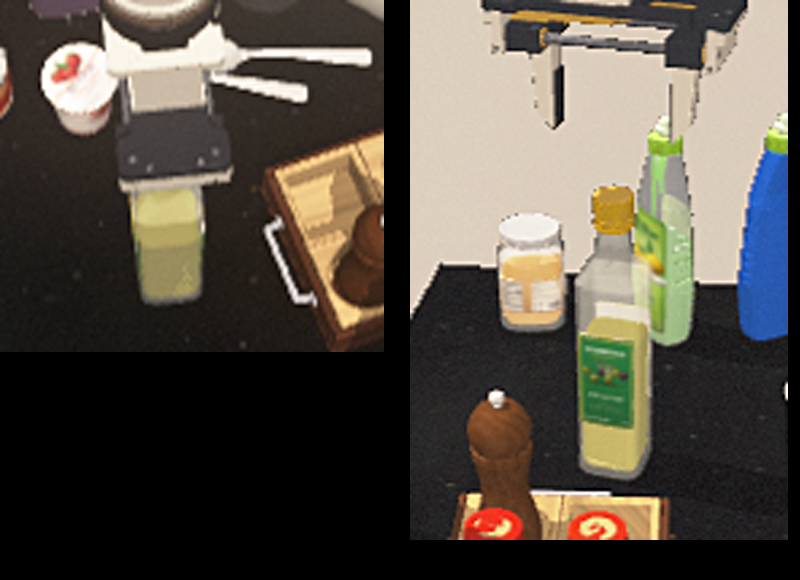

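The fingers straddle the cap (scene inset finger tips 555 and 690, cap 613), so I'll shift about 2 mm toward -x. Descending.

Emit:
{"name": "play_rows", "arguments": {"plan": [[1, 0.2, -0.2, 2.5, 0, 0, 0], [1, 0.2, -0.2, 5, 0, 0, 0], [1, 0.2, -0.2, 8, 0, 0, 0], [1, 0.2, -0.2, 10.5, 0, 0, 0], [1, 0.2, -0.2, 11.2, 0, 0, 0]]}}

```text
time: 30.8
tcp_pos: [0.579, 0.131, 0.2148]
ee_rot: [[0.131, 0.991, -0.006], [0.991, -0.131, -0.003], [-0.004, -0.006, -1.0]]
contact_force: [-0.8, 0.1, -0.4]
finger_gap: 0.0922
gripper_force: 0.0
```

Emit:
{"name": "play_rows", "arguments": {"plan": [[1, 0, 0, 0, 0, 0, 0], [1, 0, 0, 0, 0, 0, 0], [1, 0, 0, 0, 0, 0, 0]]}}

```text
time: 31.1
tcp_pos: [0.5812, 0.1328, 0.2187]
ee_rot: [[0.131, 0.991, -0.0], [0.991, -0.131, -0.001], [-0.001, -0.0, -1.0]]
contact_force: [-0.8, -0.2, 0.3]
finger_gap: 0.0918
gripper_force: 0.0
```

```bash
python3 go.py .581,.131,.216,-7.5; python3 - <<'E'
from h import *
s=snap('scene','s9')
b=s['frame'][60:230,230:320,::-1]
cv2.imwrite('pics/v9.png',cv2.resize(b,None,fx=3.4,fy=3.4,interpolation=2))
E
```

```text
t 31.1 tcp [0.5812 0.1328 0.2187] psi -7.5 gap 0.0918 q [ 0.48  0.6  -1.06  1.69  0.56  1.19 -0.85] F [-0.8 -0.2  0.3]
shift [-0.19  0.    0.27] turn [-0.    0.08 -0.  ]
```

View pics/v9.png

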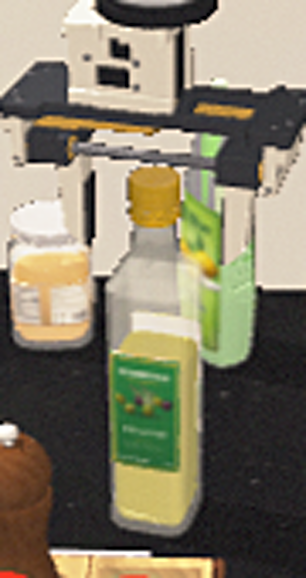

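The bottle is centred between the fingers (cap 155, finger inner faces about 91 and 222). I'll close.

Emit:
{"name": "play_rows", "arguments": {"plan": [[1, -0.1, 0, 0.2, 0, 0, 0], [0.3, -0.1, 0, 0.2, 0, 0, 0], [0.1, -0.1, 0, 0.2, 0, 0, 0], [-0.1, -0.1, 0, 0.2, 0, 0, 0], [-0.3, -0.1, 0, 0.2, 0, 0, 0]], "newtons": 40}}

```text
time: 31.65
tcp_pos: [0.5801, 0.1314, 0.215]
ee_rot: [[0.13, 0.991, -0.003], [0.991, -0.13, -0.002], [-0.002, -0.003, -1.0]]
contact_force: [0.9, -0.1, 0.1]
finger_gap: 0.064
gripper_force: 0.0
```

Emit:
{"name": "play_rows", "arguments": {"plan": [[-1, 0, 0, 0, 0, 0, 0], [-1, 0, 0, 0, 0, 0, 0], [-1, 0, 0, 0, 0, 0, 0], [-1, 0, 0, 0, 0, 0, 0], [-1, 0, 0, 0, 0, 0, 0]]}}

```text
time: 32.15
tcp_pos: [0.58, 0.1314, 0.2149]
ee_rot: [[0.13, 0.991, -0.003], [0.991, -0.13, -0.002], [-0.002, -0.003, -1.0]]
contact_force: [0.1, 0.2, -0.3]
finger_gap: 0.0477
gripper_force: 39.2
```

Emit:
{"name": "play_rows", "arguments": {"plan": [[-1, 0, 0, -0.5, 0, 0, 0], [-1, 0, 0, -1, 0, 0, 0], [-1, 0, 0, -1, 0, 0, 0]]}}

```text
time: 32.45
tcp_pos: [0.5801, 0.1312, 0.2252]
ee_rot: [[0.13, 0.991, -0.003], [0.991, -0.13, -0.002], [-0.002, -0.003, -1.0]]
contact_force: [-0.1, 0.3, -7.7]
finger_gap: 0.0478
gripper_force: 38.6
```

```bash
python3 go.py .581,.131,.33,-7.5 .59,.06,.33,0 .6009,-.0297,.33,6.6 
```

```text
t 32.45 tcp [0.5801 0.1312 0.2252] psi -7.49 gap 0.0478 q [ 0.49  0.6  -1.06  1.68  0.55  1.2  -0.84] F [-0.1  0.3 -7.7]
shift [ -0.04   0.07 -10.48] turn [-0.15  0.14  0.01]
shift [-6.92  1.82  0.  ] turn [ 0.   0.  -7.5]
shift [-8.97  1.09  0.  ] turn [ 0.   0.  -6.6]
```

Emit:
{"name": "play_rows", "arguments": {"plan": [[-1, 0, 0, -1.5, 0, 0, 0], [-1, 0, 0, -3.5, 0, 0, 0], [-1, 0, 0, -5.5, 0, 0, 0], [-1, 0, 0, -7.5, 0, 0, 0], [-1, 0, 0, -8, 0, 0, 0]]}}

```text
time: 32.95
tcp_pos: [0.5814, 0.1325, 0.3082]
ee_rot: [[0.13, 0.992, 0.001], [0.992, -0.13, -0.001], [-0.001, 0.001, -1.0]]
contact_force: [1.3, -0.4, -6.9]
finger_gap: 0.0479
gripper_force: 38.6
```

Emit:
{"name": "play_rows", "arguments": {"plan": [[-1, -1, 0.3, 0, 0, 0, -1], [-1, -2.5, 0.7, 0, 0, 0, -3], [-1, -4, 1.1, 0, 0, 0, -4.5], [-1, -5.5, 1.5, 0, 0, 0, -6], [-1, -6.9, 1.8, 0, 0, 0, -7.5]]}}

```text
time: 33.45
tcp_pos: [0.5889, 0.0599, 0.3047]
ee_rot: [[-0.001, 1.0, -0.004], [1.0, 0.001, -0.002], [-0.002, -0.004, -1.0]]
contact_force: [0.7, -0.0, -8.5]
finger_gap: 0.0477
gripper_force: 38.6
```

Emit:
{"name": "play_rows", "arguments": {"plan": [[-1, -2, 0.3, 0, 0, 0, -2], [-1, -4, 0.6, 0, 0, 0, -4], [-1, -6, 0.8, 0, 0, 0, -5.5], [-1, -8, 1, 0, 0, 0, -6.6], [-1, -9, 1.1, 0, 0, 0, -6.6]]}}

```text
time: 33.95
tcp_pos: [0.6001, -0.0321, 0.3045]
ee_rot: [[-0.112, 0.994, -0.004], [0.994, 0.112, -0.003], [-0.003, -0.004, -1.0]]
contact_force: [0.4, -1.5, -8.0]
finger_gap: 0.048
gripper_force: 38.6
```

Emit:
{"name": "play_rows", "arguments": {"plan": [[-1, 0, 0, 0, 0, 0, 0], [-1, 0, 0, 0, 0, 0, 0], [-1, 0, 0, 0, 0, 0, 0]]}}

```text
time: 34.25
tcp_pos: [0.5999, -0.0268, 0.3055]
ee_rot: [[-0.118, 0.993, -0.003], [0.993, 0.118, -0.001], [-0.0, -0.003, -1.0]]
contact_force: [0.4, 0.9, -7.5]
finger_gap: 0.048
gripper_force: 38.6
```

```bash
python3 go.py .6009,-.0297,.28,6.6; python3 - <<'E'
from h import *
d=snap('top','t10'); s=snap('scene','s10')
a=d['frame'][100:210,240:350,::-1]; b=s['frame'][110:290,200:320,::-1]
im=np.full((580,800,3),0,np.uint8); a=cv2.resize(a,None,fx=3.6,fy=3.6,interpolation=2); b=cv2.resize(b,None,fx=3.2,fy=3.2,interpolation=2)
im[:a.shape[0],:a.shape[1]]=a; im[:b.shape[0],410:410+b.shape[1]]=b; cv2.imwrite('pics/v10.png',im)
E
```

```text
t 34.25 tcp [ 0.5999 -0.0268  0.3055] psi 6.76 gap 0.048 q [ 0.8   0.57 -1.17  1.57  0.53  1.36 -0.31] F [ 0.4  0.9 -7.5]
shift [-0.29  0.07  2.55] turn [-0.16  0.02  0.16]
```

View pics/v10.png

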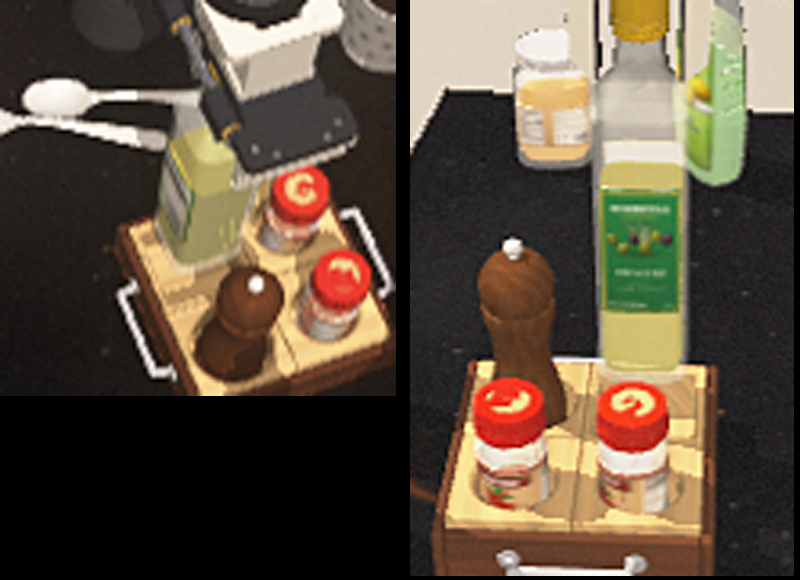

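The bottle hangs upright over the square pocket (scene inset base about 600 to 686, 380). I'll measure the base offset and yaw.

```bash
python3 - <<'E'
from h import *
d=load('t10'); s=load('s10')
h=cv2.cvtColor(np.ascontiguousarray(s['frame']),cv2.COLOR_RGB2HSV); 
x0,y0,x1,y1=252,160,292,215
m=cv2.inRange(h,(45,60,30),(95,255,200))[y0:y1,x0:x1]
m=cv2.morphologyEx(m,cv2.MORPH_CLOSE,np.ones((9,9),np.uint8))
c=max(cv2.findContours(m,0,2)[0],key=cv2.contourArea); print(np.array(cv2.boundingRect(c))+[x0,y0,0,0])
cols=[x for x in range(m.shape[1]) if (m[:,x]>0).sum()>20][1:-1]
bot=[np.where(m[:,x]>0)[0].max()+y0 for x in cols]; top=[np.where(m[:,x]>0)[0].min()+y0 for x in cols]
# label edges: slope -> yaw at face plane; horizontal line at height z
for nm,e,z in(('bot',bot,.12),('top',top,.18)):
    k=np.polyfit(np.array(cols)+x0,e,1)
    u0,u1=cols[0]+x0,cols[-1]+x0
    # find z such that y of mid = face (-.0268-.0275)
    from scipy.optimize import brentq
    um=(u0+u1)/2; z=brentq(lambda z:onz(s,um,np.polyval(k,um),z)[1]-(-.0545),0.02,.4)
    a,b=onz(s,u0,np.polyval(k,u0),z),onz(s,u1,np.polyval(k,u1),z); v=b-a; print(nm,'slope',k[0],'z',z,'yaw',np.degrees(np.arctan2(v[1],v[0])),'mid x',(a+b)[0]/2)
# yellow oil body extents per row in scene -> x of axis
hh=cv2.inRange(h,(20,40,90),(38,255,255))
for v in (205,210,215,220,224,226):
    xs=np.where(hh[v,252:300]>0)[0]+252; print(v,xs.min(),xs.max(),end=' ; ')
c0=np.array([.5999,-.0268])
from scipy.spatial.transform import Rotation as Ro
a=np.radians(6.6); E=np.array([[np.cos(a),np.sin(a)],[-np.sin(a),np.cos(a)]])
for z in(.0905,.15,.2): 
    P=proj(s,[[*(c0+ .0275*(i*E[0]+j*E[1])),z] for i,j in((-1,-1),(1,-1),(1,1),(-1,1))]); Q=proj(d,[[*(c0+ .0275*(i*E[0]+j*E[1])),z] for i,j in((-1,-1),(1,-1),(1,1),(-1,1))])
    print('\nz',z,'S inset',((P-[200,110]+.5)*3.2-.5+[410,0]).round(0).tolist(),'T inset',((Q-[240,100]+.5)*3.6-.5).round(0).tolist())
E
```

```text
[259 169  25  38]
bot slope 0.05194805194804999 z 0.150199722491029 yaw 4.015208545677956 mid x 0.6039955171760922
top slope 0.10129870129870033 z 0.23612551918521377 yaw -1.9003915886990494 mid x 0.6048611465075914
205 260 284 ; 210 259 285 ; 215 260 285 ; 220 260 285 ; 224 252 283 ; 226 252 291 ; 
z 0.0905 S inset [[599.0, 379.0], [683.0, 381.0], [685.0, 330.0], [606.0, 328.0]] T inset [[242.0, 256.0], [215.0, 197.0], [151.0, 219.0], [177.0, 279.0]]

z 0.15 S inset [[597.0, 306.0], [683.0, 308.0], [686.0, 259.0], [604.0, 257.0]] T inset [[251.0, 225.0], [223.0, 163.0], [156.0, 186.0], [184.0, 248.0]]

z 0.2 S inset [[595.0, 242.0], [684.0, 243.0], [686.0, 196.0], [602.0, 194.0]] T inset [[259.0, 196.0], [230.0, 133.0], [161.0, 156.0], [189.0, 220.0]]
```

Emit:
{"name": "play_rows", "arguments": {"plan": [[-1, -0.25, 0.1, 0.8, 0, 0, 0], [-1, -0.25, 0.1, 1.6, 0, 0, 0], [-1, -0.25, 0.1, 2.4, 0, 0, 0], [-1, -0.25, 0.1, 2.8, 0, 0, 0], [-1, -0.25, 0.1, 2.8, 0, 0, 0]]}}

```text
time: 34.85
tcp_pos: [0.6008, -0.0317, 0.2761]
ee_rot: [[-0.115, 0.993, -0.005], [0.993, 0.115, -0.002], [-0.001, -0.005, -1.0]]
contact_force: [0.5, 0.3, -6.2]
finger_gap: 0.0478
gripper_force: 38.6
```

Emit:
{"name": "play_rows", "arguments": {"plan": [[-1, 0, 0, 0, 0, 0, 0], [-1, 0, 0, 0, 0, 0, 0], [-1, 0, 0, 0.4, 0, 0, 0], [-1, 0, 0, 0.8, 0, 0, 0], [-1, 0, 0, 1.0, 0, 0, 0]]}}

```text
time: 35.35
tcp_pos: [0.6011, -0.0318, 0.2667]
ee_rot: [[-0.115, 0.993, -0.004], [0.993, 0.115, -0.002], [-0.002, -0.004, -1.0]]
contact_force: [-0.1, -0.2, -7.2]
finger_gap: 0.0482
gripper_force: 38.6
```

```bash
python3 go.py .6009,-.0297,.231,6.6
```

```text
t 35.35 tcp [ 0.6011 -0.0318  0.2667] psi 6.6 gap 0.0482 q [ 0.8   0.6  -1.14  1.61  0.57  1.3  -0.33] F [-0.1 -0.2 -7.2]
shift [0.22 0.02 3.57] turn [-0.22  0.1   0.  ]
```

Bottom is at about 0.052, at the mouth. I'll correct y by 2 mm and continue slowly.

Emit:
{"name": "play_rows", "arguments": {"plan": [[-1, 0.2, 0, 0.1, 0, 0, 0], [-1, 0.2, 0, 0.5, 0, 0, 0], [-1, 0.2, 0, 0.9, 0, 0, 0], [-1, 0.2, 0, 1.2, 0, 0, 0], [-1, 0.2, 0, 1.2, 0, 0, 0]]}}

```text
time: 35.85
tcp_pos: [0.6008, -0.0299, 0.2546]
ee_rot: [[-0.115, 0.993, -0.004], [0.993, 0.115, -0.002], [-0.002, -0.004, -1.0]]
contact_force: [-0.4, -0.2, -7.0]
finger_gap: 0.0482
gripper_force: 38.6
```

Bottom is at about 0.040, inside the pocket with no contact.

Emit:
{"name": "play_rows", "arguments": {"plan": [[-1, 0, 0, 0.5, 0, 0, 0], [-1, 0, 0, 1.0, 0, 0, 0], [-1, 0, 0, 1.5, 0, 0, 0], [-1, 0, 0, 2.0, 0, 0, 0], [-1, 0, 0, 2.2, 0, 0, 0]]}}

```text
time: 36.35
tcp_pos: [0.6007, -0.0299, 0.2324]
ee_rot: [[-0.115, 0.993, -0.004], [0.993, 0.115, -0.002], [-0.002, -0.004, -1.0]]
contact_force: [-0.5, -0.3, -7.7]
finger_gap: 0.0476
gripper_force: 38.6
```

Emit:
{"name": "play_rows", "arguments": {"plan": [[-1, 0, 0, 0.1, 0, 0, 0], [-1, 0, 0, 0.2, 0, 0, 0], [-1, 0, 0, 0.2, 0, 0, 0]]}}

```text
time: 36.65
tcp_pos: [0.6011, -0.0297, 0.2313]
ee_rot: [[-0.115, 0.993, -0.003], [0.993, 0.115, -0.002], [-0.002, -0.003, -1.0]]
contact_force: [-0.9, -0.9, -7.1]
finger_gap: 0.0481
gripper_force: 38.6
```

Emit:
{"name": "play_rows", "arguments": {"plan": [[-1, 0, 0, 0.1, 0, 0, 0], [-1, 0, 0, 0.2, 0, 0, 0], [-1, 0, 0, 0.2, 0, 0, 0]]}}

```text
time: 36.95
tcp_pos: [0.6014, -0.0294, 0.23]
ee_rot: [[-0.115, 0.993, -0.002], [0.993, 0.115, -0.002], [-0.002, -0.002, -1.0]]
contact_force: [-0.4, 0.2, -2.6]
finger_gap: 0.0477
gripper_force: 39.0
```

Contact with the floor (load drops from 7 N to 2.6 N). I'll press 1 mm more, release and lift away.

Emit:
{"name": "play_rows", "arguments": {"plan": [[-1, 0, 0, 0.1, 0, 0, 0], [-0.1, 0, 0, 0.1, 0, 0, 0], [0.2, 0, 0, 0.1, 0, 0, 0], [0.5, 0, 0, 0.1, 0, 0, 0], [0.5, 0, 0, 0.1, 0, 0, 0]]}}

```text
time: 37.45
tcp_pos: [0.6015, -0.0298, 0.2285]
ee_rot: [[-0.115, 0.993, -0.002], [0.993, 0.115, -0.002], [-0.002, -0.002, -1.0]]
contact_force: [0.3, 0.4, -0.2]
finger_gap: 0.0662
gripper_force: 0.0
```

Emit:
{"name": "play_rows", "arguments": {"plan": [[0.7, 0, 0, 0, 0, 0, 0], [0.7, 0, 0, 0, 0, 0, 0], [0.7, 0, 0, -1, 0, 0, 0], [0.7, 0, 0, -4, 0, 0, 0], [0.7, 0, 0, -8, 0, 0, 0]]}}

```text
time: 37.95
tcp_pos: [0.6002, -0.0299, 0.3081]
ee_rot: [[-0.115, 0.993, -0.006], [0.993, 0.115, -0.001], [-0.001, -0.006, -1.0]]
contact_force: [0.8, -0.4, 0.2]
finger_gap: 0.0783
gripper_force: 0.0
```

Emit:
{"name": "play_rows", "arguments": {"plan": [[1, 0, 0, -4, 0, 0, 0], [1, -4, -4, -6, 0, 0, 0], [1, -8, -8, -6, 0, 0, 0], [1, -12, -12, -6, 0, 0, 0], [1, -12, -12, -6, 0, 0, 0]]}}

```text
time: 38.45
tcp_pos: [0.4938, -0.1668, 0.3692]
ee_rot: [[-0.11, 0.994, -0.004], [0.994, 0.11, -0.005], [-0.004, -0.005, -1.0]]
contact_force: [-0.1, -0.6, -0.5]
finger_gap: 0.0916
gripper_force: 0.0
```

```bash
python3 go.py; python3 - <<'E'
from h import *
d=snap('top','t11'); s=snap('scene','s11')
a=d['frame'][100:260,140:370,::-1]; b=s['frame'][90:310,180:340,::-1]
im=np.full((560,800,3),0,np.uint8); a=cv2.resize(a,None,fx=1.75,fy=1.75,interpolation=2); b=cv2.resize(b,None,fx=2.4,fy=2.4,interpolation=2)
im[:a.shape[0],:a.shape[1]]=a; im[:b.shape[0],410:410+b.shape[1]]=b; cv2.imwrite('pics/v11.png',im)
E
```

```text
t 38.45 tcp [ 0.4938 -0.1668  0.3692] psi 6.32 gap 0.0916 q [ 1.32  0.38 -1.34  1.66  0.38  1.41  0.04] F [-0.1 -0.6 -0.5]
```

View pics/v11.png

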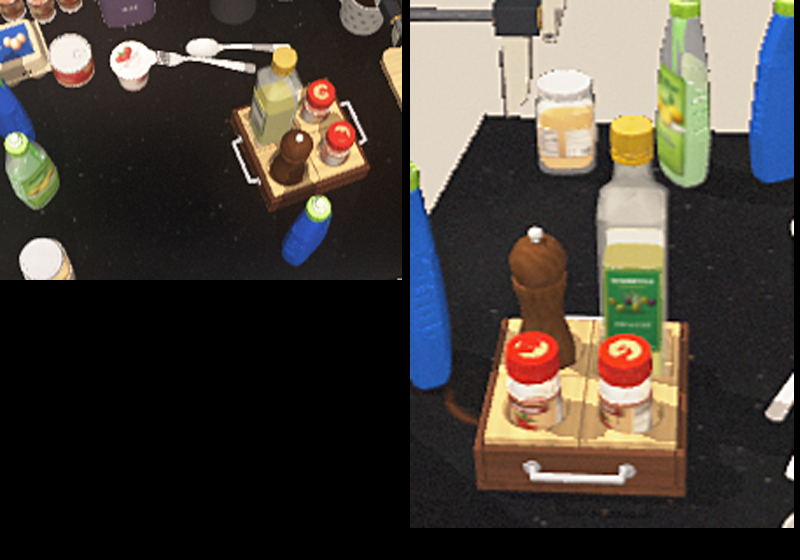

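All four stand in their pockets: oil (632,250), mill (540,300), jars (533,380) and (625,380). The honey (566,120) and the green soap (684,90) look unmoved. I'll let it settle and hand in.

Emit:
{"name": "play_rows", "arguments": {"plan": [[1, 0, 0, 0, 0, 0, 0], [1, 0, 0, 0, 0, 0, 0], [1, 0, 0, 0, 0, 0, 0], [1, 0, 0, 0, 0, 0, 0], [1, 0, 0, 0, 0, 0, 0]]}}

```text
time: 39.05
tcp_pos: [0.4965, -0.1614, 0.3688]
ee_rot: [[-0.117, 0.993, -0.003], [0.993, 0.117, -0.002], [-0.001, -0.003, -1.0]]
contact_force: [-0.4, 0.1, -0.6]
finger_gap: 0.0918
gripper_force: 0.0
```

```bash
python3 -c "
from h import *
print(sign_off())"
```

```text
the job is handed in; nothing more can be done
None
```

I handed the job in at about 39 s: the oil bottle, pepper mill and both spice jars stand upright in their pockets, the honey jar and washing-up liquid look unmoved in the last pictures, and no verdict came back.

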